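# Change the bottle on the bench shaker

### The job

Change the bottle on the shaker: lift the small white-capped bottle out of the shaker's ring and set it upright on the floor of the white tray, then draw the red-capped bottle from its leaning holder, stand it upright in the emptied ring, down on the platform, and swing the hold-down arm over its cap as far as it goes. Set the bottles down rather than dropping or toppling them, and leave the leaning black-capped bottle and the other things on the table where they are.

Things in the scene. Friction and masses are not known exactly. Their poses are not given: they have to be found in the camera images.
- shaker: white bench shaker with grey platform 40 high, fixed; footprint 150 (x) by 190 (y). Origin on the table under the ring's centre, z up; the platform reaches 60 to -y, 120 to +y and 70 to either side in x. A steel post of 12 diameter stands at +95 along y and carries the hold-down arm. The black knob on its front is not used
- ring_floor (a point): centre of the steel retaining ring, on the platform's top surface (40 above the table). Ring: inner diameter 55, outer 61, wall rising 16 above this point, open at the top
- holddown_arm (a joint): hinge of the aluminium hold-down arm on the post, vertical axis, rad, 0 to 2.1. 0: at its stop, arm and rubber pad over the ring (along the shaker's -y from the post); grows as it swings away, counter-clockwise from above (1.57: along the shaker's +x). Stays where left, friction 0.04 N m. The pad clears the red-capped bottle's top by 5 when that stands on the platform
- holddown_pivot (a point): point on the arm's hinge axis, at the top of the arm's hub, 106 above the platform
- holddown_knob (a point): top centre of the orange upright knob on the arm, 75 from the hinge axis: a round pin of 16 diameter standing 27 above the arm's top face, which is 105 above the platform (arm 14 wide, 10 thick, reaching 110 from the axis). It turns with the arm; pinch or push it
- old_bottle: small white bottle with white cap, body diameter 36, 63 high in all (cap diameter 27, from 47 up); stands loosely in the ring at the start. About 0.05 kg. Origin: centre of its underside, z axis up through the cap
- return_tray: white flat open tray, fixed, 150 (x) by 120 (y), 14 high, walls 4 thick. Origin under its centre, on the table
- return_tray_in (a point): centre of the tray's inner floor, 4 above the table; inner floor 142 (x) by 112 (y), the rim 10 above it
- red_bottle: white bottle, red cap, green label, body diameter 48, 86 high (cap diameter 31, from 70 up), 0.12 kg. Origin: centre of its underside, z axis out through the cap. At the start it leans 30 degrees in a blue holder, cap towards the holder's -x (robot side); draw it out along its axis with the tool tilted alike, fingers closing level across it, about 50 from the underside
- black_bottle: translucent bottle with black cap and brown label, diameter 58, 106 high, leaning in the other blue holder; to be left there. Origin: centre of its underside, z axis out through the cap
- holder_red: fixed blue angled holder with the red-capped bottle, base 125 (x) by 76 (y). Two shallow V faces support the bottle's lower side up to 55 from its underside, 22 either side of its axis; its flanks and upper side are free. Origin on the table; the centre of the bottle's underside rests 35 above it
- holder_black: the same kind of holder, with the black-capped bottle; which holder stands left or right varies
- timer: white bench timer, 66x62x19; bystander, origin under its centre
- tape_roll: roll of white tape lying flat, diameter 64, 19 high; bystander, origin under its centre
- dish: clear covered petri dish, diameter 65, 14 high; bystander, origin under its centre
- marker_black: white marker pen with black cap, 136 long, 13 high, lying; bystander, origin under its centre
- cool_block: white tube block with black holes, 40x62x26; bystander, origin under its centre
There are look-alikes about, which are no part of the job. What is shaped like the old_bottle but orange is not meant.

How it is judged:
By the outcome, as a careful person would: the job done as asked, in the order asked, and still so for the second after the job is handed in, with the robot touching nothing.
It also fails if it takes over 72 s, if anything falls off the work surface, if the arm or the gripper's body presses on something with over 40 N, if the wrist force passes 120 N, or if a joint passes its speed limit or range.

### The arm

A 7-joint arm with a two-finger parallel gripper is mounted at the origin on a cart in front of the work surface, level with it; the furniture and walls round the work are solid. World frame = base frame: x ahead of the robot, y to its left, z up, the work surface at z = 0. Lengths are in mm, angles in rad, forces in N, time in s.
With the tool pointing down it reaches from about 425 to 825 mm from the base axis. Payload 3.6 kg.
Tool frame: the origin (TCP) lies at the very end of the fingers, on their centre line; the grasp point (between the pads) lies 19 mm behind it; z points along the fingers, y is the line along which they close (so a half turn about z gives the same grasp; the last joint's range is limited). The gripper opens to 85 mm and grips with 20 to 120 N. Pads are 22 mm wide; open, the fingers measure 114 mm over their backs; the gripper's body (76 mm by 85 mm) begins 54 mm behind the grasp point. The pads swing forward as they close: fully open they stand 13 mm farther back than shut.
Start: joints at [1.119, 0.615, -0.013, 1.423, 0.008, 1.103, -0.04], TCP at [268.49, -591.926, 231.297] pointing down, gripper open.
Joint ranges: [-3.12, 3.12], [-0.3, 2.06], [-1.34, 1.32], [0.26, 2.42], [-1.36, 4.5], [0.01, 1.98], [-2.84, 2.84]. Speed limits (rad/s): [2.79, 2.79, 3.14, 3.14, 3.14, 3.14, 3.14].

### API

Orientations are given as [roll, pitch, yaw] about the fixed x, y, z axes, in that order (R = Rz(yaw) Ry(pitch) Rx(roll)).
In Python, from rig import telemetry, vision, ticket, masks_of gives the robot as it stands. The module is installed in compiled form; this text tells all that it offers.
- The arm moves only by the shell command python3 -m pendant 'ROWS' [FORCE]. ROWS is JSON, a list of rows, each an object of numbers: "hand": the opening, from -1 (shut) to 1 (fully open); "tx", "ty", "tz": the shift along the world's x, y, z as a fraction of full scale; "ax", "ay", "az": the turn, a rotation vector about the world's x, y, z as a fraction of full scale. In form: [{"hand": .., "tx": .., "ty": .., "tz": .., "ax": .., "ay": .., "az": ..}, ...]. A call has exactly 10 rows; each row shifts and turns the commanded pose from where the row before left it; what a row does not reach is not made up. Full scale, the value 1, is 40 cm for a shift and 120 degrees for a turn. A row lasts 1/12 s, in which the tool goes at most 41.7 mm and 7.16 degrees, less where a joint would pass 70% of its speed; a pose out of reach is approached as far as the arm can. A call with a number of a shift or a turn outside -1 to 1 is refused whole. A call with a gripper value outside its range is refused whole. The fingers move at their own pace and stop on an object; FORCE is the grip in N (left out, the last holds). Time passes only in rows, so rows that do not move let the fingers close, or fill a call up. It gives the time, the measured TCP pose, the force, the opening and the grip force at its end, in the units of the state.
- telemetry.read_state(): the state, without advancing time (a new reading comes with each control period).
- vision.get_image(name): name is "scene" or "top" or "wrist"; returns a dict with "frame" (384x512x3 uint8, red, green, blue), "z_map" (384x512 float32, mm along the optical axis (not along the pixel's ray), 0 where there is no reading), "fx", "fy", "cx", "cy" (pixels), "D" ([k1, k2, p1, p2, k3] as OpenCV has them; the pictures are not rectified), "cam_to_world" (4x4, takes a point from camera to world coordinates); the wrist camera has in their place "T_tool_cam" (4x4, takes a point from camera to tool coordinates, whose origin is the TCP and whose axes are the flange's). Camera axes: x right, y up, looking along -z (the intrinsics and any distortion apply to the point x, -y, -z); pixel columns grow to the right and rows downward; lengths in mm; the calibration is good to about 2 mm. A picture is of the moment at which its call begins: read the wrist's pose just before it.
- ticket.finish_job(): hands the job in; it is judged then, once.
Trained networks look in a picture, given as the dict that the camera call returned (one of the last four; its "shot" number tells which), for a name from the list of things; names that differ only in an ending like _2 or _b are one class to them, and where a whole thing is asked for, a point or a joint stands for the part that bears it (a point fixed in the world has none). Each returns a list of dicts, best first, with "confidence" (0 to 1); they miss things now and then, are a little off and sometimes report something else, mostly with a low value. They report only what shows in the picture. A call takes as long as a camera call. They do not tell look-alikes from the thing itself.
- masks_of(picture, query): "mask" (384x512 bool, what is visible of it) and "location" ([column, row] in pixels, amid what is visible of it).
The state is a dict: "time": time; "q": joint angles; "qvel": joint speeds; "tau": joint torques, N m; "position": TCP position; "eef_rot": TCP orientation; "force": force on the tool from outside, world axes, zero at the start; "moment": the same for the moment, N m; "grip_width": finger opening in mm; "gripper_force": force on a finger pad.
Only numpy, scipy, OpenCV 4.12 (cv2) and the standard library are available. Lean on these libraries where they do the work, as an engineer would, in place of code of your own. Each camera call takes 0.05 s, during which the arm holds its last target. There are 200 camera calls.

## Working session

There is one attempt and no reset: what is moved stays moved. The work goes in short steps, Python scripts to look and compute and a shell command to move; the robot and the scene stay as the last step left them, time stands still between calls to the robot, and variables do not carry over. Pictures are saved under pics/ and viewed, at most 10 in all, crops included, and the job is handed in when it is done.

```bash
mkdir -p pics; cat > h.py <<'E'
import numpy as np, cv2, pickle
from rig import telemetry, vision, ticket, masks_of
from scipy.spatial.transform import Rotation as R
def cam(p, st=None):
    if "cam_to_world" in p: return np.array(p["cam_to_world"])
    s=st; T=np.eye(4); e=s["eef_rot"]
    T[:3,:3]=R.from_euler('xyz',e).as_matrix(); T[:3,3]=s["position"]
    return T@np.array(p["T_tool_cam"])
def K(p): return np.array([[p["fx"],0,p["cx"]],[0,p["fy"],p["cy"]],[0,0,1.]])
def unproj(p,M,uv,z):
    uv=np.array(uv,float).reshape(-1,1,2); n=cv2.undistortPoints(uv,K(p),np.array(p["D"],float))[:,0]
    z=np.array(z,float).reshape(-1); c=np.c_[n[:,0]*z,-n[:,1]*z,-z]
    return c@M[:3,:3].T+M[:3,3]
def cloud(p,M,mask):
    r,c=np.nonzero(mask&(p["z_map"]>0)); return unproj(p,M,np.c_[c,r],p["z_map"][r,c])
def proj(p,M,X):
    c=(np.atleast_2d(X)-M[:3,3])@M[:3,:3]; c=c*[1,-1,-1]
    return cv2.projectPoints(c,np.zeros(3),np.zeros(3),K(p),np.array(p["D"],float))[0][:,0]
E
python3 - <<'E'
from h import *
s=telemetry.read_state(); print({k:np.round(v,3) for k,v in s.items()})
names="shaker holddown_arm holddown_knob old_bottle return_tray red_bottle black_bottle holder_red holder_black timer tape_roll dish marker_black cool_block".split()
ims=[]
for n in ("scene","top"):
    p=vision.get_image(n); ims.append(p["frame"]); M=cam(p); print(n,np.round(M,3).tolist(),p["fx"])
    pickle.dump(p,open(n+".pkl","wb"))
    for q in names:
        for d in masks_of(p,q)[:3]:
            X=cloud(p,M,d["mask"])
            if len(X): print(q,round(d["confidence"],2),np.round(d["location"]),len(X),"med",np.round(np.median(X,0)),"lo",np.round(np.percentile(X,2,axis=0)),"hi",np.round(np.percentile(X,98,axis=0)))
cv2.imwrite("pics/a.png",cv2.resize(ims[0],(800,600))[:,:,::-1]);cv2.imwrite("pics/b.png",cv2.resize(ims[1],(800,600))[:,:,::-1])
E
```

```text
{'time': np.float64(0.0), 'q': array([ 1.118,  0.616, -0.013,  1.425,  0.008,  1.103, -0.04 ]), 'qvel': array([ 0.   ,  0.001,  0.   ,  0.   , -0.   ,  0.002, -0.001]), 'tau': array([-0.0000e+00, -4.6921e+01,  2.5900e-01, -1.7103e+01,  1.0000e-02,
        1.0000e-02, -0.0000e+00]), 'position': array([ 268.171, -591.254,  230.11 ]), 'eef_rot': array([-3.139,  0.   ,  0.426]), 'force': array([-0.319, -0.232, -0.152]), 'moment': array([-0.054,  0.018, -0.008]), 'gripper_force': np.float64(0.0), 'grip_width': np.float64(85.268)}
scene [[-0.664, 0.503, -0.553, -237.993], [-0.747, -0.464, 0.476, 669.65], [-0.017, 0.73, 0.684, 1064.573], [0.0, 0.0, 0.0, 1.0]] 497.30727572906574
shaker 0.79 [250. 198.] 2541 med [559.  11.  41.] lo [ 501. -104.   13.] hi [649.  73. 148.]
holddown_arm 0.46 [224. 166.] 200 med [625.  39. 146.] lo [567.  26. 132.] hi [681.  52. 173.]
holddown_knob 0.71 [227. 169.] 176 med [636.  39. 147.] lo [567.  27. 134.] hi [681.  52. 174.]
old_bottle 0.81 [262. 182.] 209 med [570. -47.  82.] lo [560. -68.  45.] hi [588. -36. 106.]
old_bottle 0.77 [285. 172.] 230 med [ 580. 
[... 2329 characters left out ...]
6.  94.] lo [518. 351.  48.] hi [577. 393. 115.]
holder_red 0.75 [136. 198.] 670 med [535. 362.   8.] lo [487. 330.   1.] hi [615. 419.  69.]
holder_red 0.42 [131. 151.] 259 med [683. 379.  25.] lo [664. 349.   3.] hi [705. 410.  29.]
holder_black 0.94 [186. 202.] 470 med [518. 213.   8.] lo [487. 189.   3.] hi [602. 268.  64.]
timer 0.73 [174. 149.] 385 med [691. 250.  17.] lo [656. 217.   1.] hi [727. 284.  22.]
dish 0.87 [227. 246.] 362 med [380.  72.  13.] lo [352.  45.   6.] hi [410. 101.  17.]
marker_black 0.47 [310. 253.] 77 med [ 360. -190.   12.] lo [ 333. -216.    6.] hi [ 382. -157.   17.]
cool_block 0.61 [131. 150.] 241 med [685. 378.  25.] lo [664. 349.  12.] hi [707. 408.  29.]
```

View pics/a.png

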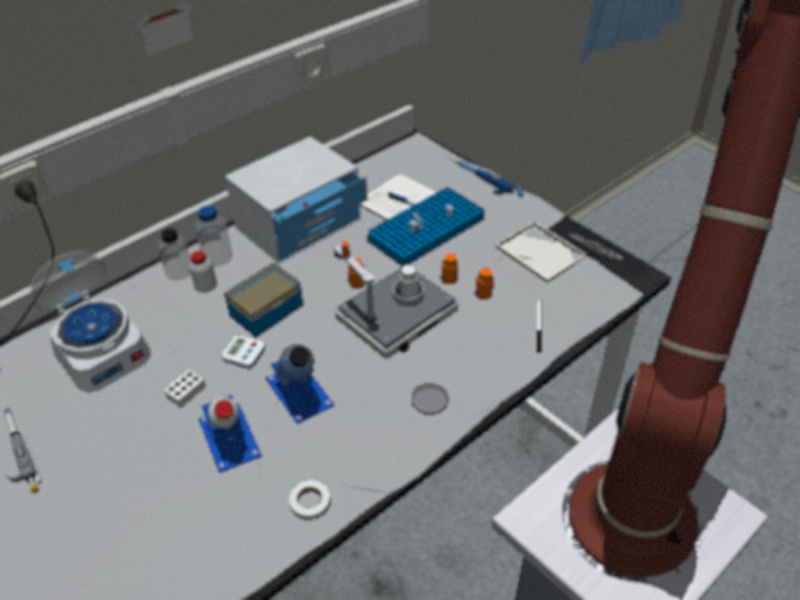

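View pics/b.png

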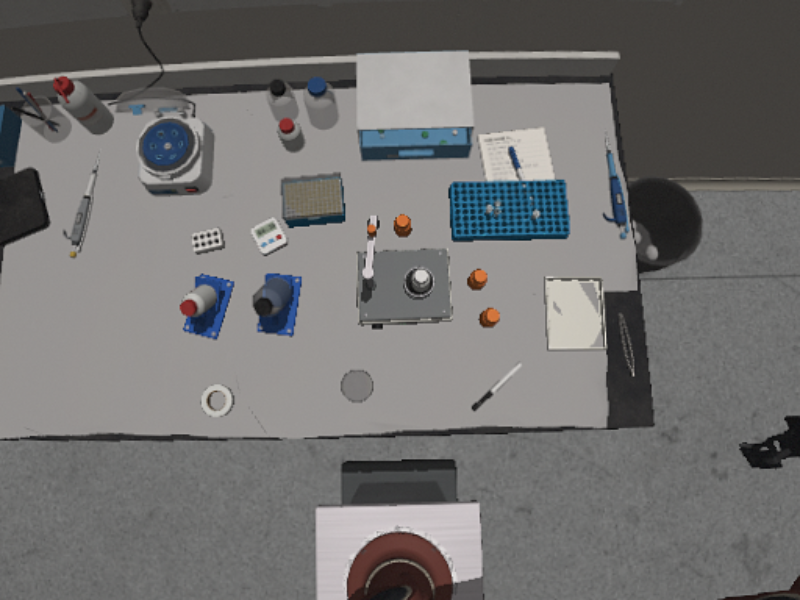

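The scene view shows the white-capped bottle in the ring at about (262,182) native. The orange look-alikes are at (228,175), (288,172) and (310,181), so they are not meant. The red cap in the blue holder at (142,265) is the one to draw; the red-capped bottle at the back, (129,173), stands free and is not meant. I'll fit the geometry and check it in one crop.

```bash
cat > fit.py <<'E'
from h import *
from scipy.optimize import least_squares
P={n:pickle.load(open(n+".pkl","rb")) for n in ("scene","top")}
C={}
for n,p in P.items():
    M=cam(p); X=cloud(p,M,np.ones((384,512),bool)); r,c=np.nonzero(p["z_map"]>0); C[n]=(X,p["frame"][r,c].astype(int))
def box(X,a,b): return np.all((X>=a)&(X<=b),1)
for n,(X,c) in C.items():
    print("==",n)
    s=box(X,[300,-150,-8],[480,0,8]); print("table z",np.round(np.median(X[s,2]),2))
    s=box(X,[480,-125,34],[670,85,46]); print("platform rect",cv2.minAreaRect(X[s,:2].astype(np.float32)),np.round(np.median(X[s,2]),1))
    s=box(X,[545,-75,96],[600,-20,112]); print("old cap",s.sum(),np.round(X[s].mean(0),1),np.round(X[s].max(0),1))
    s=box(X,[540,-85,52],[605,-10,60]); print("ring rim",s.sum(),np.round([X[s].min(0),X[s].max(0)],1))
    s=box(X,[540,10,138],[720,70,150]); Y=X[s]; print("arm",s.sum(),np.round(Y.mean(0),1),cv2.minAreaRect(Y[:,:2].astype(np.float32)))
    s=box(X,[540,10,155],[720,70,190]); Y=X[s]; print("knob",s.sum(),np.round(Y.mean(0),1),np.round(Y.max(0),1),np.round(Y.min(0),1))
    bl=(c[:,2]>c[:,0]*2)&(c[:,2]>60)
    for nm,y0,y1 in (("red",310,440),("black",170,290)):
        s=box(X,[460,y0,4],[630,y1,14])&bl; Y=X[s]; print("holder",nm,s.sum(),cv2.minAreaRect(Y[:,:2].astype(np.float32)),np.round(np.median(Y[:,2]),1))
    s=box(X,[490,330,20],[600,430,130])&(c[:,0]>2*c[:,1])&(c[:,0]>80); print("red cap",s.sum(),np.round(X[s].mean(0),1))
    s=box(X,[425,-450,-3],[605,-290,9])&(c.min(1)>120); print("tray",s.sum(),cv2.minAreaRect(X[box(X,[425,-450,10],[605,-290,20])][:,:2].astype(np.float32)),np.round(np.median(X[s],0),1))
E
python3 fit.py
python3 - <<'E'
from h import *
a=pickle.load(open("scene.pkl","rb"))["frame"];b=pickle.load(open("top.pkl","rb"))["frame"]
z=lambda f,x,y,w,h:cv2.resize(f[y:y+h,x:x+w],(400,300),interpolation=cv2.INTER_CUBIC)
cv2.imwrite("pics/c.png",np.vstack([np.hstack([z(a,215,145,80,60),z(a,100,235,120,90)]),np.hstack([z(b,215,130,120,90),z(b,100,160,100,75)])])[:,:,::-1])
E
```

```text
== scene
table z 3.05
platform rect ((577.945556640625, -19.58861541748047), (148.72996520996094, 189.98452758789062), 1.0014272928237915) 40.8
old cap 55 [577.3 -52.5 102.5] [591.5 -41.7 109.6]
ring rim 72 [[546.5 -81.4  52.2]
 [604.7 -19.9  59.7]]
arm 160 [616.1  40.2 145.2] ((625.616455078125, 36.046512603759766), (22.557376861572266, 120.85472869873047), 81.69778442382812)
knob 32 [648.4  35.2 167.5] [657.5  41.7 175.2] [644.3  26.3 155.3]
holder red 576 ((547.6373291015625, 380.0097961425781), (71.73997497558594, 120.32539367675781), 74.54200744628906) 8.8
holder black 445 ((548.2113647460938, 232.08128356933594), (72.9177017211914, 119.89154815673828), 81.63041687011719) 8.5
red cap 94 [524.8 384.8 108.6]
tray 1167 ((514.5625, -370.78765869140625), (127.95785522460938, 172.79269409179688), 86.96263122558594) [ 509.9 -358.8    4.9]
== top
table z 1.9
platform rect ((576.93115234375, -25.211448669433594), (141.24232482910156, 180.05130004882812), 0.8417929410934448) 39.3
old cap 62 [576.8 -57.1 101.8] [591.2 -45.3 105.8]
ring rim 56 [[548.3 -83.9  52. ]
 [604.4 -25.2  58.8]]
arm 187 [615.8  34.8 144.4] ((624.64453125, 34.75156021118164), (19.826431274414062, 118.94381713867188), 85.13518524169922)
knob 32 [648.9  30.7 169.1] [656.7  37.7 173.6] [642.9  23.5 157.5]
holder red 352 ((550.6912841796875, 375.748291015625), (74.37740325927734, 123.29895782470703), 74.03193664550781) 7.2
holder black 329 ((550.7070922851562, 227.59100341796875), (73.66251373291016, 121.61241149902344), 80.48190307617188) 7.4
red cap 77 [528.3 379.8 109.9]
tray 2098 ((508.0400085449219, -371.3457946777344), (121.28733825683594, 161.24342346191406), 88.267578125) [ 514.1 -360.3    3.3]
```

View pics/c.png

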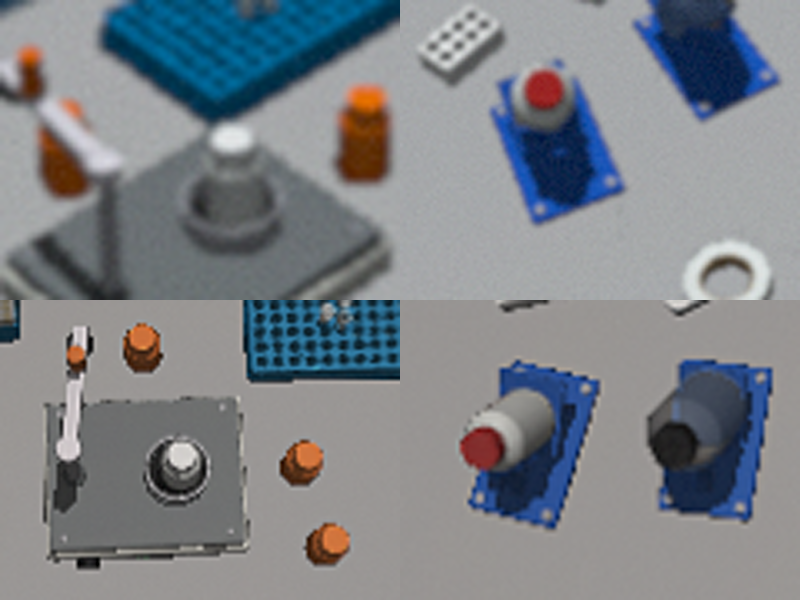

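The crop confirms both: the white-capped bottle stands in the steel ring, and the red cap is in the left-hand blue holder with the black one beside it. The two cameras disagree by about 4 mm, so I'll refine with the wrist camera over the ring.

```bash
python3 -m pendant '[{"hand":1,"tz":0.05,"tx":0.04,"ty":0.09,"az":-0.015},{"hand":1,"tz":0.05,"tx":0.04,"ty":0.09,"az":-0.015},{"hand":1,"tz":0.05,"tx":0.04,"ty":0.09,"az":-0.015},{"hand":1,"tz":0.05,"tx":0.04,"ty":0.09,"az":-0.015},{"hand":1,"tx":0.04,"ty":0.09,"az":-0.015},{"hand":1,"tx":0.04,"ty":0.09,"az":-0.015},{"hand":1,"tx":0.04,"ty":0.09,"az":-0.015},{"hand":1,"tx":0.04,"ty":0.09,"az":-0.015},{"hand":1,"tx":0.04,"ty":0.09,"az":-0.015},{"hand":1,"tx":0.04,"ty":0.09,"az":-0.015}]' 40
python3 -m pendant '[{"hand":1,"tx":0.04,"ty":0.09,"az":-0.015},{"hand":1,"tx":0.04,"ty":0.09,"az":-0.015},{"hand":1,"tx":0.04,"ty":0.09,"az":-0.015},{"hand":1,"tx":0.04,"ty":0.08,"az":-0.008},{"hand":1,"tx":0.02,"ty":0.07},{"hand":1},{"hand":1},{"hand":1},{"hand":1},{"hand":1}]'
python3 - <<'E'
from h import *
s=telemetry.read_state(); p=vision.get_image("wrist"); print(s["time"],np.round(s["position"],1),np.round(s["eef_rot"],3),np.round(s["q"],2)); print(np.round(p["T_tool_cam"],3).tolist(),p["fx"],p["cx"],p["cy"])
pickle.dump((p,s),open("w1.pkl","wb"))
M=cam(p,s)
for X in ([577,-52,103],[577,-52,40],[650,33,172],[575,42,146]): print(X,proj(p,M,X))
cv2.imwrite("pics/d.png",p["frame"][:,:,::-1])
E
```

```text
1.5 [ 268.5 -591.9  231.3] [-3.142 -0.     0.426] [ 1.12  0.61 -0.01  1.42  0.01  1.1  -0.04]
[[0.0, 0.95, 0.312, 79.472], [1.0, 0.0, -0.001, -0.677], [-0.001, 0.312, -0.95, -142.235], [0.0, 0.0, 0.0, 1.0]] 283.3230263051853 256.7757583031505 188.4097679931548
[577, -52, 103] [[272.34214266 209.27475683]]
[577, -52, 40] [[ -29.34050052 -210.45976168]]
[650, 33, 172] [[117282.05227993 160412.69029874]]
[575, 42, 146] [[5243.4052552  5830.92799348]]schema error: expected keys hand, tx, ty, tz, ax, ay, az
schema error: expected keys hand, tx, ty, tz, ax, ay, az
```

View pics/d.png

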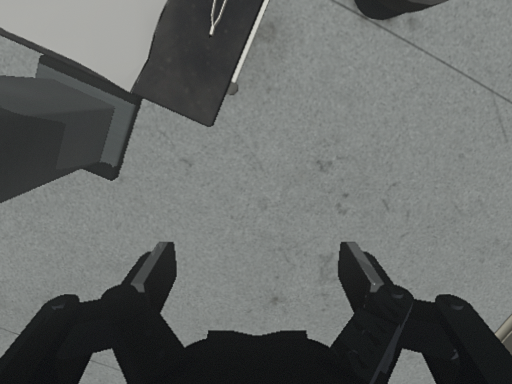

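The wrist picture shows only floor and the cart's edge; nothing moved, because every row needs all keys. Again, in full form.

```bash
python3 -m pendant '[{"hand":1,"tx":0.04,"ty":0.09,"tz":0.03,"ax":0,"ay":0,"az":-0.015},{"hand":1,"tx":0.04,"ty":0.09,"tz":0.03,"ax":0,"ay":0,"az":-0.015},{"hand":1,"tx":0.04,"ty":0.09,"tz":0.03,"ax":0,"ay":0,"az":-0.015},{"hand":1,"tx":0.04,"ty":0.09,"tz":0.03,"ax":0,"ay":0,"az":-0.015},{"hand":1,"tx":0.04,"ty":0.09,"tz":0.03,"ax":0,"ay":0,"az":-0.015},{"hand":1,"tx":0.04,"ty":0.09,"tz":0.02,"ax":0,"ay":0,"az":-0.015},{"hand":1,"tx":0.04,"ty":0.09,"tz":0,"ax":0,"ay":0,"az":-0.015},{"hand":1,"tx":0.04,"ty":0.09,"tz":0,"ax":0,"ay":0,"az":-0.015},{"hand":1,"tx":0.04,"ty":0.09,"tz":0,"ax":0,"ay":0,"az":-0.015},{"hand":1,"tx":0.04,"ty":0.09,"tz":0,"ax":0,"ay":0,"az":-0.015}]' 40
python3 -m pendant '[{"hand":1,"tx":0.05,"ty":0.09,"tz":0,"ax":0,"ay":0,"az":-0.015},{"hand":1,"tx":0.05,"ty":0.09,"tz":0,"ax":0,"ay":0,"az":-0.015},{"hand":1,"tx":0.06,"ty":0.09,"tz":0,"ax":0,"ay":0,"az":-0.015},{"hand":1,"tx":0.06,"ty":0.09,"tz":0,"ax":0,"ay":0,"az":-0.008},{"hand":1,"tx":0.06,"ty":0.09,"tz":0,"ax":0,"ay":0,"az":0},{"hand":1,"tx":0,"ty":0,"tz":0,"ax":0,"ay":0,"az":0},{"hand":1,"tx":0,"ty":0,"tz":0,"ax":0,"ay":0,"az":0},{"hand":1,"tx":0,"ty":0,"tz":0,"ax":0,"ay":0,"az":0},{"hand":1,"tx":0,"ty":0,"tz":0,"ax":0,"ay":0,"az":0},{"hand":1,"tx":0,"ty":0,"tz":0,"ax":0,"ay":0,"az":0}]'
cat > look.py <<'E'
from h import *
import sys
def look(name):
    s=telemetry.read_state(); p=vision.get_image("wrist"); M=cam(p,s)
    print("t",s["time"],np.round(s["position"],1),np.round(s["eef_rot"],3),np.round(s["q"],2))
    pickle.dump((p,s),open(name+".pkl","wb")); cv2.imwrite(f"pics/{name}.png",p["frame"][:,:,::-1])
    r,c=np.nonzero(p["z_map"]>0); X=cloud(p,M,np.ones((384,512),bool)); return p,s,M,X,p["frame"][r,c].astype(int),np.c_[c,r]
def box(X,a,b): return np.all((X>=a)&(X<=b),1)
def circ(Y):
    (x,y),r=cv2.minEnclosingCircle(Y[:,:2].astype(np.float32)); return np.round([x,y,r],1)
E
python3 - <<'E'
from look import *
p,s,M,X,c,uv=look("w2")
t=box(X,[540,-90,97],[615,-15,112]); print("cap",t.sum(),np.round(X[t].mean(0),1),circ(X[t]))
t=box(X,[540,-95,51],[615,-5,60]); d=np.hypot(X[:,0]-576,X[:,1]+52); t&=d>24; print("ring",t.sum(),circ(X[t]),np.round(np.median(X[t,2]),1))
t=box(X,[500,-110,36],[660,70,44]); print("plat",t.sum(),np.round(np.median(X[t,2]),1))
t=box(X,[540,0,136],[720,80,150]); print("arm",t.sum(),cv2.minAreaRect(X[t][:,:2].astype(np.float32)),np.round(np.median(X[t,2]),1))
t=box(X,[600,0,168],[720,80,180]); print("knob top",t.sum(),np.round(X[t].mean(0),1),circ(X[t]) if t.any() else 0)
E
```

```text
time: 2.38
position: [429.0, -230.1, 299.8]
eef_rot: [3.141, -0.001, 0.11]
force: [0.3, 0.3, 0.1]
grip_width: 85.6
gripper_force: 0.0
time: 3.22
position: [537.2, -58.0, 299.5]
eef_rot: [3.141, 0.0, -0.003]
force: [-0.2, -1.0, -0.8]
grip_width: 85.2
gripper_force: 0.0
t 3.2167 [537.2 -58.  299.5] [ 3.141e+00  0.000e+00 -3.000e-03] [ 0.12  0.38 -0.08  1.64  0.03  1.12 -1.54]
cap 390 [578.4 -56.2 101.9] [578.2 -56.2  13.2]
ring 329 [577.2 -53.7  30.7] 55.4
plat 10918 39.6
arm 1844 ((625.1858520507812, 32.85688018798828), (22.133577346801758, 120.55609893798828), 81.1269760131836) 144.4
knob top 283 [650.   31.4 171.2] [650.2  32.    8.2]
```

View pics/w2.png

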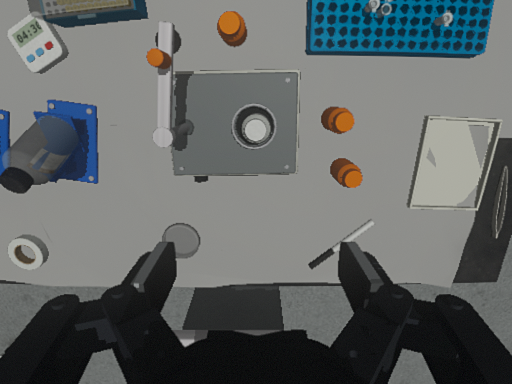

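The wrist view shows the white cap at (255,128) in the ring, the arm and orange knob at (158,57), the tray at (455,160), and two orange look-alikes beside the shaker. Heights measure 39.6, 102, 144.4 and 171.2 mm, which fit. Next I go down on the bottle.

```bash
python3 -m pendant '[{"hand":1,"tx":0.051,"ty":0.003,"tz":-0.07,"ax":0,"ay":0,"az":0},{"hand":1,"tx":0.051,"ty":0.002,"tz":-0.07,"ax":0,"ay":0,"az":0},{"hand":1,"tx":0,"ty":0,"tz":-0.07,"ax":0,"ay":0,"az":0},{"hand":1,"tx":0,"ty":0,"tz":-0.07,"ax":0,"ay":0,"az":0},{"hand":1,"tx":0,"ty":0,"tz":-0.07,"ax":0,"ay":0,"az":0},{"hand":1,"tx":0,"ty":0,"tz":-0.07,"ax":0,"ay":0,"az":0},{"hand":1,"tx":0,"ty":0,"tz":-0.07,"ax":0,"ay":0,"az":0},{"hand":1,"tx":0,"ty":0,"tz":-0.04,"ax":0,"ay":0,"az":0},{"hand":1,"tx":0,"ty":0,"tz":0,"ax":0,"ay":0,"az":0},{"hand":1,"tx":0,"ty":0,"tz":0,"ax":0,"ay":0,"az":0}]'
```

```text
time: 4.1
position: [578.2, -54.9, 87.0]
eef_rot: [3.141, 0.001, -0.001]
force: [-0.1, 0.1, -0.0]
grip_width: 85.3
gripper_force: 0.0
```

```bash
python3 -m pendant '[{"hand":1,"tx":0,"ty":-0.003,"tz":-0.03,"ax":0,"ay":0,"az":0},{"hand":1,"tx":0,"ty":0,"tz":-0.03,"ax":0,"ay":0,"az":0},{"hand":1,"tx":0,"ty":0,"tz":-0.008,"ax":0,"ay":0,"az":0},{"hand":-1,"tx":0,"ty":0,"tz":0,"ax":0,"ay":0,"az":0},{"hand":-1,"tx":0,"ty":0,"tz":0,"ax":0,"ay":0,"az":0},{"hand":-1,"tx":0,"ty":0,"tz":0,"ax":0,"ay":0,"az":0},{"hand":-1,"tx":0,"ty":0,"tz":0,"ax":0,"ay":0,"az":0},{"hand":-1,"tx":0,"ty":0,"tz":0,"ax":0,"ay":0,"az":0},{"hand":-1,"tx":0,"ty":0,"tz":0,"ax":0,"ay":0,"az":0},{"hand":-1,"tx":0,"ty":0,"tz":0,"ax":0,"ay":0,"az":0}]' 30
```

```text
time: 4.93
position: [579.5, -55.3, 61.2]
eef_rot: [3.141, -0.002, 0.001]
force: [-0.4, -1.0, 6.0]
grip_width: 34.2
gripper_force: 30.1
```

```bash
python3 -m pendant '[{"hand":-1,"tx":0,"ty":0,"tz":0.02,"ax":0,"ay":0,"az":0},{"hand":-1,"tx":0,"ty":0,"tz":0.04,"ax":0,"ay":0,"az":0},{"hand":-1,"tx":0,"ty":0,"tz":0.05,"ax":0,"ay":0,"az":0},{"hand":-1,"tx":0,"ty":0,"tz":0.05,"ax":0,"ay":0,"az":0},{"hand":-1,"tx":0,"ty":0,"tz":0.05,"ax":0,"ay":0,"az":0},{"hand":-1,"tx":0,"ty":0,"tz":0.05,"ax":0,"ay":0,"az":0},{"hand":-1,"tx":0,"ty":0,"tz":0.04,"ax":0,"ay":0,"az":0},{"hand":-1,"tx":0,"ty":0,"tz":0,"ax":0,"ay":0,"az":0},{"hand":-1,"tx":0,"ty":0,"tz":0,"ax":0,"ay":0,"az":0},{"hand":-1,"tx":0,"ty":0,"tz":0,"ax":0,"ay":0,"az":0}]'
python3 - <<'E'
from look import *
p,s=pickle.load(open("w2.pkl","rb")); M=cam(p,s); 
X=cloud(p,M,np.ones((384,512),bool))
t=box(X,[425,-450,10],[600,-290,18]); print(t.sum(),cv2.minAreaRect(X[t][:,:2].astype(np.float32)),np.percentile(X[t],[1,99],axis=0))
p,s,M,X,c,uv=look("w3")
t=box(X,[540,-95,51],[615,-5,60]); print("ring",t.sum(),circ(X[t]),np.round(np.median(X[t,2]),1))
t=box(X,[540,-95,60],[625,-5,300]); print("held",t.sum(), np.round(X[t].min(0)),np.round(X[t].max(0)))
E
```

```text
time: 5.77
position: [577.6, -55.1, 178.9]
eef_rot: [-3.141, 0.003, 0.001]
force: [-0.0, 0.2, 0.1]
grip_width: 34.4
gripper_force: 30.1
1108 ((508.40863037109375, -371.5216979980469), (122.93449401855469, 161.03138732910156), 88.0393295288086) [[ 438.41873861 -432.59537997   10.12074823]
 [ 589.37756326 -309.53843942   15.70018344]]
t 5.7667 [577.6 -55.1 178.9] [-3.141e+00  3.000e-03  1.000e-03] [ 0.11  0.56 -0.07  1.7   0.05  0.89 -1.56]
ring 612 [577.3 -53.8  30.5] 55.3
held 31516 [564. -95. 157.] [599.  -5. 277.]
```

View pics/w3.png

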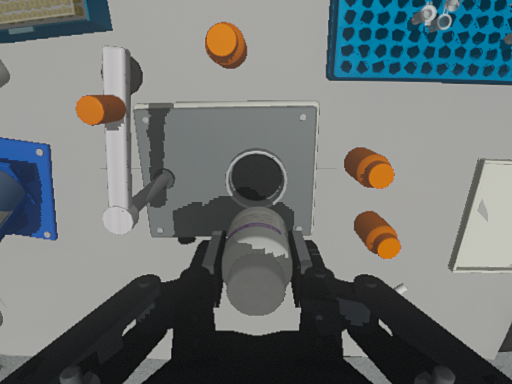

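The ring is empty and clear at (256,180); the bottle is upright in the fingers. Moving to the tray.

```bash
python3 -m pendant '[{"hand":-1,"tx":-0.02,"ty":-0.05,"tz":0,"ax":0,"ay":0,"az":0},{"hand":-1,"tx":-0.02,"ty":-0.09,"tz":0,"ax":0,"ay":0,"az":0},{"hand":-1,"tx":-0.02,"ty":-0.09,"tz":0,"ax":0,"ay":0,"az":0},{"hand":-1,"tx":-0.02,"ty":-0.1,"tz":0,"ax":0,"ay":0,"az":0},{"hand":-1,"tx":-0.02,"ty":-0.1,"tz":0,"ax":0,"ay":0,"az":0},{"hand":-1,"tx":-0.02,"ty":-0.1,"tz":0,"ax":0,"ay":0,"az":0},{"hand":-1,"tx":-0.02,"ty":-0.1,"tz":0,"ax":0,"ay":0,"az":0},{"hand":-1,"tx":-0.02,"ty":-0.08,"tz":0,"ax":0,"ay":0,"az":0},{"hand":-1,"tx":-0.006,"ty":-0.06,"tz":-0.02,"ax":0,"ay":0,"az":0},{"hand":-1,"tx":0,"ty":-0.02,"tz":-0.04,"ax":0,"ay":0,"az":0}]'
python3 -m pendant '[{"hand":-1,"tx":0,"ty":0,"tz":-0.05,"ax":0,"ay":0,"az":0},{"hand":-1,"tx":0,"ty":0,"tz":-0.06,"ax":0,"ay":0,"az":0},{"hand":-1,"tx":0,"ty":0,"tz":-0.06,"ax":0,"ay":0,"az":0},{"hand":-1,"tx":0,"ty":0,"tz":-0.06,"ax":0,"ay":0,"az":0},{"hand":-1,"tx":0,"ty":0,"tz":-0.04,"ax":0,"ay":0,"az":0},{"hand":-1,"tx":0,"ty":0,"tz":-0.02,"ax":0,"ay":0,"az":0},{"hand":-1,"tx":0,"ty":0,"tz":0,"ax":0,"ay":0,"az":0},{"hand":-1,"tx":0,"ty":0,"tz":0,"ax":0,"ay":0,"az":0},{"hand":-1,"tx":0,"ty":0,"tz":0,"ax":0,"ay":0,"az":0},{"hand":-1,"tx":0,"ty":0,"tz":0,"ax":0,"ay":0,"az":0}]'
```

```text
time: 6.65
position: [509.7, -378.5, 156.0]
eef_rot: [3.136, -0.0, -0.008]
force: [-0.0, -0.3, -0.2]
grip_width: 34.3
gripper_force: 30.1
time: 7.48
position: [513.1, -371.7, 41.5]
eef_rot: [3.14, -0.002, 0.001]
force: [0.1, 0.6, -0.2]
grip_width: 34.3
gripper_force: 30.1
```

```bash
python3 -m pendant '[{"hand":-1,"tx":0,"ty":0,"tz":-0.008,"ax":0,"ay":0,"az":0},{"hand":-1,"tx":0,"ty":0,"tz":-0.008,"ax":0,"ay":0,"az":0},{"hand":-1,"tx":0,"ty":0,"tz":-0.008,"ax":0,"ay":0,"az":0},{"hand":-1,"tx":0,"ty":0,"tz":-0.005,"ax":0,"ay":0,"az":0},{"hand":-1,"tx":0,"ty":0,"tz":-0.005,"ax":0,"ay":0,"az":0},{"hand":-1,"tx":0,"ty":0,"tz":-0.003,"ax":0,"ay":0,"az":0},{"hand":-1,"tx":0,"ty":0,"tz":0,"ax":0,"ay":0,"az":0},{"hand":-1,"tx":0,"ty":0,"tz":0,"ax":0,"ay":0,"az":0},{"hand":-1,"tx":0,"ty":0,"tz":0,"ax":0,"ay":0,"az":0},{"hand":-1,"tx":0,"ty":0,"tz":0,"ax":0,"ay":0,"az":0}]'
```

```text
time: 8.32
position: [512.3, -371.1, 25.3]
eef_rot: [-3.142, -0.0, 0.001]
force: [0.0, -0.4, 0.1]
grip_width: 34.3
gripper_force: 30.1
```

```bash
python3 -m pendant '[{"hand":-1,"tx":0,"ty":0,"tz":-0.002,"ax":0,"ay":0,"az":0},{"hand":-1,"tx":0,"ty":0,"tz":0,"ax":0,"ay":0,"az":0},{"hand":-1,"tx":0,"ty":0,"tz":-0.002,"ax":0,"ay":0,"az":0},{"hand":-1,"tx":0,"ty":0,"tz":0,"ax":0,"ay":0,"az":0},{"hand":-1,"tx":0,"ty":0,"tz":0,"ax":0,"ay":0,"az":0},{"hand":-1,"tx":0,"ty":0,"tz":0,"ax":0,"ay":0,"az":0},{"hand":-1,"tx":0,"ty":0,"tz":0,"ax":0,"ay":0,"az":0},{"hand":-1,"tx":0,"ty":0,"tz":0,"ax":0,"ay":0,"az":0},{"hand":-1,"tx":0,"ty":0,"tz":0,"ax":0,"ay":0,"az":0},{"hand":-1,"tx":0,"ty":0,"tz":0,"ax":0,"ay":0,"az":0}]'
```

```text
time: 9.15
position: [512.4, -371.1, 25.2]
eef_rot: [3.141, -0.0, 0.001]
force: [-2.5, 2.0, 8.5]
grip_width: 34.5
gripper_force: 31.0
```

Touched down (8.5 N). Release and rise.

```bash
python3 -m pendant '[{"hand":-0.1,"tx":0,"ty":0,"tz":0,"ax":0,"ay":0,"az":0},{"hand":0,"tx":0,"ty":0,"tz":0,"ax":0,"ay":0,"az":0},{"hand":0.2,"tx":0,"ty":0,"tz":0,"ax":0,"ay":0,"az":0},{"hand":0.4,"tx":0,"ty":0,"tz":0,"ax":0,"ay":0,"az":0},{"hand":0.4,"tx":0,"ty":0,"tz":0,"ax":0,"ay":0,"az":0},{"hand":0.4,"tx":0,"ty":0,"tz":0.03,"ax":0,"ay":0,"az":0},{"hand":0.4,"tx":0,"ty":0,"tz":0.06,"ax":0,"ay":0,"az":0},{"hand":0.4,"tx":0,"ty":0,"tz":0.08,"ax":0,"ay":0,"az":0},{"hand":0.4,"tx":0,"ty":0,"tz":0.08,"ax":0,"ay":0,"az":0},{"hand":1,"tx":0,"ty":0,"tz":0.08,"ax":0,"ay":0,"az":0}]'
python3 -m pendant '[{"hand":1,"tx":0,"ty":0,"tz":0.09,"ax":0,"ay":0,"az":0},{"hand":1,"tx":0,"ty":0,"tz":0.09,"ax":0,"ay":0,"az":0},{"hand":1,"tx":0,"ty":0,"tz":0.09,"ax":0,"ay":0,"az":0},{"hand":1,"tx":0,"ty":0.05,"tz":0.05,"ax":0,"ay":0,"az":0},{"hand":1,"tx":0,"ty":0.09,"tz":0,"ax":0,"ay":0,"az":0},{"hand":1,"tx":0,"ty":0.1,"tz":0,"ax":0,"ay":0,"az":0},{"hand":1,"tx":0,"ty":0.1,"tz":0,"ax":0,"ay":0,"az":0},{"hand":1,"tx":0,"ty":0.1,"tz":0,"ax":0,"ay":0,"az":0},{"hand":1,"tx":0,"ty":0.1,"tz":0,"ax":0,"ay":0,"az":0},{"hand":1,"tx":0,"ty":0.1,"tz":0,"ax":0,"ay":0,"az":0}]'
python3 - <<'E'
from look import *
p=vision.get_image("top"); M=cam(p); X=cloud(p,M,np.ones((384,512),bool))
t=box(X,[450,-430,30],[580,-310,90]); print("old in tray",t.sum(),np.round(X[t].min(0)),np.round(X[t].max(0)),np.round(np.median(X[t],0)))
print(telemetry.read_state()["position"])
E
```

```text
time: 9.98
position: [512.1, -371.0, 157.8]
eef_rot: [3.142, -0.0, 0.001]
force: [0.8, -0.9, -0.0]
grip_width: 70.0
gripper_force: 0.0
time: 10.82
position: [511.8, -113.2, 284.8]
eef_rot: [3.141, -0.001, 0.0]
force: [0.7, -1.3, -1.0]
grip_width: 85.5
gripper_force: 0.0
old in tray 129 [ 492. -384.   30.] [ 526. -354.   69.] [ 507. -366.   57.]
[ 512.31720058 -101.16142297  285.03527015]
```

The old bottle stands upright in the tray (top at ~68 mm). Before going to the leaning bottle, I check which of the two half-turn grasps suits the last joint, then move over it.

```bash
python3 - <<'E'
from h import *
# check model: Rz(-q1)Ry(th)Rz(q5)Ry(q6)Rz(pi/2-q7); th=q2+q4
for half in (0,np.pi):
  for tilt in (0,-30):
    for th in (2.1,2.3,2.45):
      psi=np.radians(-15.6); Rt=R.from_euler('z',psi)*R.from_euler('y',np.radians(tilt))*R.from_euler('x',np.pi)*R.from_euler('z',half)
      e=((R.from_euler('z',0.62)*R.from_euler('y',th)).inv()*Rt).as_euler('ZYZ')
      w=lambda a:(a+np.pi)%(2*np.pi)-np.pi
      print(half>0,tilt,th,"q5 %.2f q6 %.2f q7 %.2f"%(e[0],e[1],w(np.pi/2-e[2])))
E
python3 -m pendant '[{"hand":1,"tx":0,"ty":0.09,"tz":0.02,"ax":0,"ay":0,"az":0},{"hand":1,"tx":0,"ty":0.09,"tz":0.02,"ax":0,"ay":0,"az":0},{"hand":1,"tx":0,"ty":0.09,"tz":0,"ax":0,"ay":0,"az":0},{"hand":1,"tx":0,"ty":0.09,"tz":0,"ax":0,"ay":0,"az":0},{"hand":1,"tx":0,"ty":0.09,"tz":0,"ax":0,"ay":0,"az":0},{"hand":1,"tx":0,"ty":0.09,"tz":0,"ax":0,"ay":0,"az":0},{"hand":1,"tx":0,"ty":0.09,"tz":0,"ax":0,"ay":0,"az":0},{"hand":1,"tx":0,"ty":0.09,"tz":0,"ax":0,"ay":0,"az":0},{"hand":1,"tx":0,"ty":0.09,"tz":0,"ax":0,"ay":0,"az":0},{"hand":1,"tx":0,"ty":0.09,"tz":0,"ax":0,"ay":0,"az":0}]'
python3 -m pendant '[{"hand":1,"tx":0,"ty":0.09,"tz":0,"ax":0,"ay":0,"az":0},{"hand":1,"tx":0,"ty":0.09,"tz":0,"ax":0,"ay":0,"az":0},{"hand":1,"tx":0,"ty":0.08,"tz":0,"ax":0,"ay":0,"az":0},{"hand":1,"tx":0,"ty":0,"tz":0,"ax":0,"ay":0,"az":0},{"hand":1,"tx":0,"ty":0,"tz":0,"ax":0,"ay":0,"az":0},{"hand":1,"tx":0,"ty":0,"tz":0,"ax":0,"ay":0,"az":0},{"hand":1,"tx":0,"ty":0,"tz":0,"ax":0,"ay":0,"az":0},{"hand":1,"tx":0,"ty":0,"tz":0,"ax":0,"ay":0,"az":0},{"hand":1,"tx":0,"ty":0,"tz":0,"ax":0,"ay":0,"az":0},{"hand":1,"tx":0,"ty":0,"tz":0,"ax":0,"ay":0,"az":0}]'
python3 - <<'E'
from look import *
p,s,M,X,c,uv=look("w4")
rd=(c[:,0]>2*c[:,1])&(c[:,0]>70)&(c[:,1]<80)
t=rd&box(X,[470,340,80],[580,440,130]); print("redcap",t.sum(),np.round(X[t].mean(0),1),np.round(X[t].min(0)),np.round(X[t].max(0)))
bl=(c[:,2]>c[:,0]*2)&(c[:,2]>60)
t=bl&box(X,[460,310,3],[640,440,12]); print("base",t.sum(),cv2.minAreaRect(X[t][:,:2].astype(np.float32)),np.round(np.median(X[t,2]),1))
E
```

```text
False 0 2.1 q5 0.00 q6 1.04 q7 -2.46
False 0 2.3 q5 0.00 q6 0.84 q7 -2.46
False 0 2.45 q5 0.00 q6 0.69 q7 -2.46
False -30 2.1 q5 -0.58 q6 0.78 q7 -2.83
False -30 2.3 q5 -0.73 q6 0.62 q7 -3.02
False -30 2.45 q5 -0.90 q6 0.52 q7 3.06
True 0 2.1 q5 0.00 q6 1.04 q7 0.68
True 0 2.3 q5 0.00 q6 0.84 q7 0.68
True 0 2.45 q5 0.00 q6 0.69 q7 0.68
True -30 2.1 q5 -0.58 q6 0.78 q7 0.31
True -30 2.3 q5 -0.73 q6 0.62 q7 0.12
True -30 2.45 q5 -0.90 q6 0.52 q7 -0.08
time: 11.7
position: [512.0, 246.2, 300.7]
eef_rot: [-3.141, -0.001, 0.0]
force: [0.4, 0.4, -0.1]
grip_width: 85.4
gripper_force: 0.0
time: 12.53
position: [512.6, 347.9, 300.0]
eef_rot: [3.141, -0.0, -0.001]
force: [-0.1, 0.0, -0.6]
grip_width: 85.4
gripper_force: 0.0
t 12.5333 [512.6 347.9 300. ] [ 3.141e+00 -0.000e+00 -1.000e-03] [-0.49  0.52 -0.23  1.41  0.12  1.23 -2.31]
redcap 499 [529.9 381.5 109.8] [514. 368. 102.] [544. 397. 117.]
base 1263 ((549.9609375, 377.4910888671875), (74.08006286621094, 122.59159088134766), 74.65880584716797) 7.4
```

View pics/w4.png

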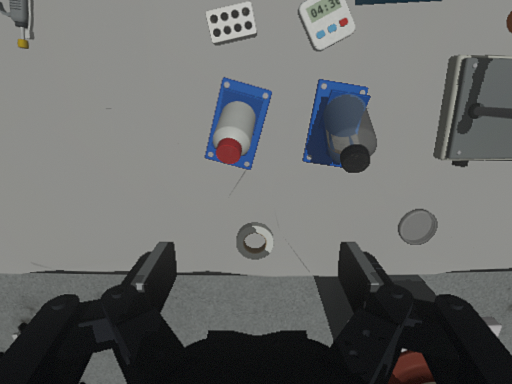

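The last joint needs the half turn (yaw ≈ 164.7°). The view shows the red cap at (229,151), the bottle leaning in its holder and the black one at (355,158). Turning the tool, and fitting the bottle's axis.

```bash
python3 -m pendant '[{"hand":1,"tx":0,"ty":0,"tz":0,"ax":0,"ay":0,"az":0.058},{"hand":1,"tx":0,"ty":0,"tz":0,"ax":0,"ay":0,"az":0.058},{"hand":1,"tx":0,"ty":0,"tz":0,"ax":0,"ay":0,"az":0.058},{"hand":1,"tx":0,"ty":0,"tz":0,"ax":0,"ay":0,"az":0.058},{"hand":1,"tx":0,"ty":0,"tz":0,"ax":0,"ay":0,"az":0.058},{"hand":1,"tx":0,"ty":0,"tz":0,"ax":0,"ay":0,"az":0.058},{"hand":1,"tx":0,"ty":0,"tz":0,"ax":0,"ay":0,"az":0.058},{"hand":1,"tx":0,"ty":0,"tz":0,"ax":0,"ay":0,"az":0.058},{"hand":1,"tx":0,"ty":0,"tz":0,"ax":0,"ay":0,"az":0.058},{"hand":1,"tx":0,"ty":0,"tz":0,"ax":0,"ay":0,"az":0.058}]'
python3 -m pendant '[{"hand":1,"tx":0,"ty":0,"tz":0,"ax":0,"ay":0,"az":0.058},{"hand":1,"tx":0,"ty":0,"tz":0,"ax":0,"ay":0,"az":0.058},{"hand":1,"tx":0,"ty":0,"tz":0,"ax":0,"ay":0,"az":0.058},{"hand":1,"tx":0,"ty":0,"tz":0,"ax":0,"ay":0,"az":0.058},{"hand":1,"tx":0,"ty":0,"tz":0,"ax":0,"ay":0,"az":0.058},{"hand":1,"tx":0,"ty":0,"tz":0,"ax":0,"ay":0,"az":0.058},{"hand":1,"tx":0,"ty":0,"tz":0,"ax":0,"ay":0,"az":0.058},{"hand":1,"tx":0,"ty":0,"tz":0,"ax":0,"ay":0,"az":0.058},{"hand":1,"tx":0,"ty":0,"tz":0,"ax":0,"ay":0,"az":0.058},{"hand":1,"tx":0,"ty":0,"tz":0,"ax":0,"ay":0,"az":0.058}]'
cat >> look.py <<'E'
from scipy.optimize import least_squares
def redfit(X,c):
    a0=R.from_euler('z',-15.3,degrees=True).apply([-.5,0,.866])
    rd=(c[:,0]>2*c[:,1])&(c[:,0]>70)&(c[:,1]<80)&box(X,[470,340,80],[590,440,130])
    C=X[rd]; h=C@a0; top=C[h>np.percentile(h,99)-4]; tc=top.mean(0)
    bl=(c[:,2]>c[:,0]*1.3)
    rel=X-tc; al=rel@a0; rad=np.linalg.norm(rel-np.outer(al,a0),axis=1)
    b=(al<-22)&(al>-75)&(rad<29)&(rad>15)&~bl&(X[:,2]>40); B=X[b]
    def f(v,pts=B):
        a=np.array([np.sin(v[2])*np.cos(v[3]),np.sin(v[2])*np.sin(v[3]),np.cos(v[2])]); o=tc+[v[0],v[1],0]
        r=pts-o; return np.linalg.norm(r-np.outer(r@a,a),axis=1)-24
    g=[0,0,np.radians(30),np.radians(164.7)]
    s1=least_squares(f,g,loss='soft_l1').x; s2=least_squares(lambda v:f([v[0],v[1],*g[2:]]),[0,0],loss='soft_l1').x
    print("cap top",np.round(tc,1),len(top),"body pts",len(B),"free: tilt %.1f az %.1f"%tuple(np.degrees(s1[2:])),np.round(s1[:2],1),"fixed:",np.round(s2,1))
    print("underside from cap top",np.round(tc-86*a0,1),"grasp pt",np.round(tc-36*a0,1)," from body axis:",np.round(tc+[*s2,0]-36*a0,1))
E
python3 - <<'E'
from look import *
p,s=pickle.load(open("w4.pkl","rb")); M=cam(p,s); r,c=np.nonzero(p["z_map"]>0)
redfit(cloud(p,M,np.ones((384,512),bool)),p["frame"][r,c].astype(int))
for n in ("scene","top"):
  p=pickle.load(open(n+".pkl","rb")); r,c=np.nonzero(p["z_map"]>0); print(n); redfit(cloud(p,cam(p),np.ones((384,512),bool)),p["frame"][r,c].astype(int))
E
```

```text
time: 13.42
position: [512.4, 348.5, 299.8]
eef_rot: [3.141, 0.0, 1.221]
force: [0.0, 0.4, -0.7]
grip_width: 85.5
gripper_force: 0.0
time: 14.25
position: [512.5, 348.4, 299.8]
eef_rot: [-3.141, 0.0, 2.435]
force: [0.2, 1.1, -0.0]
grip_width: 85.5
gripper_force: 0.0
cap top [526.9 382.6 110. ] 375 body pts 910 free: tilt 30.1 az 166.8 [-3.1  1.1] fixed: [-2.7  2. ]
underside from cap top [568.4 371.2  35.6] grasp pt [544.3 377.8  78.9]  from body axis: [541.6 379.8  78.9]
scene
cap top [524.2 386.1 110.6] 47 body pts 85 free: tilt 25.2 az 166.4 [ 6.  -3.7] fixed: [ 3.5 -2.5]
underside from cap top [565.7 374.8  36.1] grasp pt [541.6 381.4  79.4]  from body axis: [545.1 378.9  79.4]
top
cap top [526.5 380.2 110.4] 54 body pts 152 free: tilt 29.4 az 164.8 [-1.9  3.8] fixed: [-2.5  4. ]
underside from cap top [568.  368.9  35.9] grasp pt [543.9 375.5  79.2]  from body axis: [541.4 379.4  79.2]
```

```bash
python3 -m pendant '[{"hand":1,"tx":0,"ty":0,"tz":0,"ax":0,"ay":0,"az":0.058},{"hand":1,"tx":0,"ty":0,"tz":0,"ax":0,"ay":0,"az":0.058},{"hand":1,"tx":0,"ty":0,"tz":0,"ax":0,"ay":0,"az":0.058},{"hand":1,"tx":0,"ty":0,"tz":0,"ax":0,"ay":0,"az":0.036},{"hand":1,"tx":-0.009,"ty":0.022,"tz":-0.04,"ax":-0.0132,"ay":-0.0482,"az":0},{"hand":1,"tx":-0.009,"ty":0.022,"tz":-0.04,"ax":-0.0132,"ay":-0.0482,"az":0},{"hand":1,"tx":-0.009,"ty":0.022,"tz":-0.04,"ax":-0.0132,"ay":-0.0482,"az":0},{"hand":1,"tx":-0.009,"ty":0.022,"tz":-0.04,"ax":-0.0132,"ay":-0.0482,"az":0},{"hand":1,"tx":-0.009,"ty":0.022,"tz":-0.04,"ax":-0.0132,"ay":-0.0482,"az":0},{"hand":1,"tx":0,"ty":0,"tz":0,"ax":0,"ay":0,"az":0}]'
python3 -m pendant '[{"hand":1,"tx":0,"ty":0,"tz":0,"ax":0,"ay":0,"az":0},{"hand":1,"tx":0,"ty":0,"tz":0,"ax":0,"ay":0,"az":0},{"hand":1,"tx":0,"ty":0,"tz":0,"ax":0,"ay":0,"az":0},{"hand":1,"tx":0,"ty":0,"tz":0,"ax":0,"ay":0,"az":0},{"hand":1,"tx":0,"ty":0,"tz":0,"ax":0,"ay":0,"az":0},{"hand":1,"tx":0,"ty":0,"tz":0,"ax":0,"ay":0,"az":0},{"hand":1,"tx":0,"ty":0,"tz":0,"ax":0,"ay":0,"az":0},{"hand":1,"tx":0,"ty":0,"tz":0,"ax":0,"ay":0,"az":0},{"hand":1,"tx":0,"ty":0,"tz":0,"ax":0,"ay":0,"az":0},{"hand":1,"tx":0,"ty":0,"tz":0,"ax":0,"ay":0,"az":0}]'
python3 - <<'E'
from look import *
p,s,M,X,c,uv=look("w5")
print("tool z",np.round(R.from_euler('xyz',s["eef_rot"]).as_matrix(),3).tolist())
redfit(X,c)
E
```

```text
time: 15.08
position: [485.6, 397.2, 215.5]
eef_rot: [-3.138, 0.518, 2.888]
force: [-2.6, 0.9, 0.4]
grip_width: 84.9
gripper_force: 0.0
time: 15.92
position: [494.2, 392.9, 219.7]
eef_rot: [3.139, 0.523, 2.869]
force: [0.5, 0.7, -0.1]
grip_width: 85.5
gripper_force: 0.0
t 15.9167 [494.2 392.9 219.7] [3.139 0.523 2.869] [-0.5   0.61 -0.69  1.76  1.07  1.08 -0.41]
tool z [[-0.834, 0.268, 0.482], [0.233, 0.963, -0.132], [-0.5, 0.002, -0.866]]
cap top [524.3 383.5 108.6] 760 body pts 253 free: tilt 27.7 az 164.0 [ 2.6 -0. ] fixed: [1.2 0.3]
underside from cap top [565.8 372.2  34.2] grasp pt [541.7 378.8  77.5]  from body axis: [542.9 379.1  77.5]
```

View pics/w5.png

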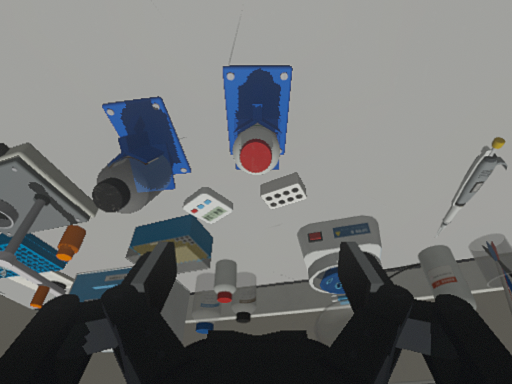

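The red cap is centred at (256,156) and the bottle is aligned with the tool. Two views agree within 2 mm: grasp point (542,379,78). Now the approach along the axis.

```bash
python3 -m pendant '[{"hand":1,"tx":-0.029,"ty":0.007,"tz":-0.017,"ax":0,"ay":0,"az":0},{"hand":1,"tx":-0.029,"ty":0.007,"tz":-0.017,"ax":0,"ay":0,"az":0},{"hand":1,"tx":0.025,"ty":-0.007,"tz":-0.045,"ax":0,"ay":0,"az":0},{"hand":1,"tx":0.025,"ty":-0.007,"tz":-0.045,"ax":0,"ay":0,"az":0},{"hand":1,"tx":0.025,"ty":-0.007,"tz":-0.045,"ax":0,"ay":0,"az":0},{"hand":1,"tx":0.025,"ty":-0.007,"tz":-0.045,"ax":0,"ay":0,"az":0},{"hand":1,"tx":0.025,"ty":-0.007,"tz":-0.045,"ax":0,"ay":0,"az":0},{"hand":1,"tx":0,"ty":0,"tz":0,"ax":0,"ay":0,"az":0},{"hand":1,"tx":0,"ty":0,"tz":0,"ax":0,"ay":0,"az":0},{"hand":1,"tx":0,"ty":0,"tz":0,"ax":0,"ay":0,"az":0}]'
```

```text
time: 16.8
position: [520.5, 385.7, 117.0]
eef_rot: [3.137, 0.523, 2.87]
force: [-0.2, -0.2, 0.3]
grip_width: 85.5
gripper_force: 0.0
```

```bash
python3 -m pendant '[{"hand":1,"tx":0.025,"ty":-0.007,"tz":-0.045,"ax":0,"ay":0,"az":0},{"hand":1,"tx":0.025,"ty":-0.007,"tz":-0.045,"ax":0,"ay":0,"az":0},{"hand":1,"tx":0.018,"ty":-0.006,"tz":-0.032,"ax":0,"ay":0,"az":0},{"hand":1,"tx":0.009,"ty":-0.003,"tz":-0.016,"ax":0,"ay":0,"az":0},{"hand":1,"tx":0,"ty":0,"tz":0,"ax":0,"ay":0,"az":0},{"hand":-1,"tx":0,"ty":0,"tz":0,"ax":0,"ay":0,"az":0},{"hand":-1,"tx":0,"ty":0,"tz":0,"ax":0,"ay":0,"az":0},{"hand":-1,"tx":0,"ty":0,"tz":0,"ax":0,"ay":0,"az":0},{"hand":-1,"tx":0,"ty":0,"tz":0,"ax":0,"ay":0,"az":0},{"hand":-1,"tx":0,"ty":0,"tz":0,"ax":0,"ay":0,"az":0}]' 40
```

```text
time: 17.63
position: [551.4, 376.9, 62.4]
eef_rot: [3.136, 0.524, 2.87]
force: [-2.5, -0.0, 4.5]
grip_width: 46.5
gripper_force: 41.8
```

```bash
python3 -m pendant '[{"hand":-1,"tx":-0.006,"ty":0.0015,"tz":0.011,"ax":0,"ay":0,"az":0},{"hand":-1,"tx":-0.012,"ty":0.003,"tz":0.022,"ax":0,"ay":0,"az":0},{"hand":-1,"tx":-0.018,"ty":0.005,"tz":0.032,"ax":0,"ay":0,"az":0},{"hand":-1,"tx":-0.022,"ty":0.006,"tz":0.04,"ax":0,"ay":0,"az":0},{"hand":-1,"tx":-0.022,"ty":0.006,"tz":0.04,"ax":0,"ay":0,"az":0},{"hand":-1,"tx":-0.022,"ty":0.006,"tz":0.04,"ax":0,"ay":0,"az":0},{"hand":-1,"tx":-0.022,"ty":0.006,"tz":0.04,"ax":0,"ay":0,"az":0},{"hand":-1,"tx":-0.018,"ty":0.005,"tz":0.032,"ax":0,"ay":0,"az":0},{"hand":-1,"tx":0,"ty":0,"tz":0.04,"ax":0,"ay":0,"az":0},{"hand":-1,"tx":0,"ty":0,"tz":0.04,"ax":0,"ay":0,"az":0}]'
```

```text
time: 18.47
position: [492.8, 390.9, 196.5]
eef_rot: [3.141, 0.521, 2.872]
force: [1.7, 0.3, -2.0]
grip_width: 46.4
gripper_force: 41.8
```

Drawn out. Now upright it and carry it high over to the ring.

```bash
python3 -m pendant '[{"hand":-1,"tx":0,"ty":0,"tz":0.03,"ax":0.011,"ay":0.0402,"az":0},{"hand":-1,"tx":0,"ty":0,"tz":0.03,"ax":0.011,"ay":0.0402,"az":0},{"hand":-1,"tx":0,"ty":0,"tz":0.03,"ax":0.011,"ay":0.0402,"az":0},{"hand":-1,"tx":0,"ty":0,"tz":0.03,"ax":0.011,"ay":0.0402,"az":0},{"hand":-1,"tx":0,"ty":0,"tz":0.03,"ax":0.011,"ay":0.0402,"az":0},{"hand":-1,"tx":0.01,"ty":-0.05,"tz":0,"ax":0.011,"ay":0.0402,"az":0},{"hand":-1,"tx":0.017,"ty":-0.09,"tz":0,"ax":0,"ay":0,"az":0},{"hand":-1,"tx":0.017,"ty":-0.09,"tz":0,"ax":0,"ay":0,"az":0},{"hand":-1,"tx":0.017,"ty":-0.09,"tz":0,"ax":0,"ay":0,"az":0},{"hand":-1,"tx":0.017,"ty":-0.09,"tz":0,"ax":0,"ay":0,"az":0}]'
python3 -m pendant '[{"hand":-1,"tx":0.02,"ty":-0.1,"tz":0,"ax":0,"ay":0,"az":0},{"hand":-1,"tx":0.02,"ty":-0.1,"tz":0,"ax":0,"ay":0,"az":0},{"hand":-1,"tx":0.02,"ty":-0.1,"tz":0,"ax":0,"ay":0,"az":0},{"hand":-1,"tx":0.02,"ty":-0.1,"tz":0,"ax":0,"ay":0,"az":0},{"hand":-1,"tx":0.02,"ty":-0.1,"tz":0,"ax":0,"ay":0,"az":0},{"hand":-1,"tx":0.02,"ty":-0.09,"tz":0,"ax":0,"ay":0,"az":0},{"hand":-1,"tx":0.01,"ty":-0.06,"tz":0,"ax":0,"ay":0,"az":0},{"hand":-1,"tx":0,"ty":0,"tz":0,"ax":0,"ay":0,"az":0},{"hand":-1,"tx":0,"ty":0,"tz":0,"ax":0,"ay":0,"az":0},{"hand":-1,"tx":0,"ty":0,"tz":0,"ax":0,"ay":0,"az":0}]'
```

```text
time: 19.3
position: [525.1, 225.0, 255.8]
eef_rot: [-3.14, -0.002, 2.872]
force: [0.5, 0.5, -1.5]
grip_width: 46.5
gripper_force: 41.9
time: 20.13
position: [577.2, -31.9, 256.0]
eef_rot: [3.141, -0.002, 2.872]
force: [-0.3, 0.3, -1.8]
grip_width: 46.2
gripper_force: 41.9
```

```bash
python3 -m pendant '[{"hand":-1,"tx":0,"ty":-0.028,"tz":0,"ax":0,"ay":0,"az":0},{"hand":-1,"tx":0,"ty":-0.027,"tz":0,"ax":0,"ay":0,"az":0},{"hand":-1,"tx":0,"ty":0,"tz":-0.05,"ax":0,"ay":0,"az":0},{"hand":-1,"tx":0,"ty":0,"tz":-0.05,"ax":0,"ay":0,"az":0},{"hand":-1,"tx":0,"ty":0,"tz":-0.05,"ax":0,"ay":0,"az":0},{"hand":-1,"tx":0,"ty":0,"tz":0,"ax":0,"ay":0,"az":0},{"hand":-1,"tx":0,"ty":0,"tz":0,"ax":0,"ay":0,"az":0},{"hand":-1,"tx":0,"ty":0,"tz":0,"ax":0,"ay":0,"az":0},{"hand":-1,"tx":0,"ty":0,"tz":0,"ax":0,"ay":0,"az":0},{"hand":-1,"tx":0,"ty":0,"tz":0,"ax":0,"ay":0,"az":0}]'
python3 - <<'E'
from look import *
def ringfit(X):
    t=box(X,[535,-100,52],[620,-10,59]); Y=X[t]
    f=lambda v:np.hypot(Y[:,0]-v[0],Y[:,1]-v[1])-29
    return t.sum(),np.round(least_squares(f,[577,-54],loss='soft_l1').x,1)
def held(X,c,z0):
    # upright cylinder fit of body, between underside and pads
    t=box(X,[540,-100,z0],[625,-10,z0+60])&(c.min(1)>60); Y=X[t]
    d=np.hypot(Y[:,0]-577,Y[:,1]+54); Y=Y[d<30]
    def f(v):
        o=np.array([v[0],v[1],z0+30]); a=np.array([v[2],v[3],1.]); a/=np.linalg.norm(a); r=Y-o; return np.linalg.norm(r-np.outer(r@a,a),axis=1)-24
    v=least_squares(f,[577,-54,0,0],loss='soft_l1').x; w=least_squares(lambda q:f([*q,0,0]),[577,-54],loss='soft_l1').x
    return len(Y),"free",np.round(v,3),"upright",np.round(w,1),"zmin",np.round(np.percentile(Y[:,2],1),1)
p,s,M,X,c,uv=look("w6"); z0=s["position"][2]-31
def rep(X,c):
    print("ring",ringfit(X)); print("held",held(X,c,z0))
    rd=(c[:,0]>2*c[:,1])&(c[:,0]>70)&(c[:,1]<80)&box(X,[540,-100,z0+60],[620,-10,z0+100]); t=rd&(X[:,2]>np.percentile(X[rd,2],95)-4) if rd.any() else rd
    if t.any(): print("captop",t.sum(),np.round(X[t].mean(0),1),circ(X[t]))
rep(X,c)
for n in ("scene","top"):
    q=vision.get_image(n); r,cc=np.nonzero(q["z_map"]>0); print(n); rep(cloud(q,cam(q),np.ones((384,512),bool)),q["frame"][r,cc].astype(int))
E
```

```text
time: 20.97
position: [579.0, -55.0, 197.2]
eef_rot: [3.141, 0.002, 2.87]
force: [0.5, -0.2, -1.3]
grip_width: 46.6
gripper_force: 41.9
t 20.9667 [579.  -55.  197.2] [3.141e+00 2.000e-03 2.870e+00] [ 0.61  0.71 -0.96  1.66  0.64  1.11  0.77]
ring (np.int64(409), array([577. , -54.3]))
held (3302, 'free', array([ 5.78572e+02, -5.45670e+01,  9.00000e-03, -1.30000e-02]), 'upright', array([578.6, -54.7]), 'zmin', np.float64(169.9))
captop 3489 [575.6 -54.3 250.4] [577.9 -54.9  15. ]
scene
ring (np.int64(73), array([578.2, -51. ]))
held (263, 'free', array([ 5.81013e+02, -5.28780e+01, -4.00000e-03,  1.20000e-02]), 'upright', array([581. , -52.9]), 'zmin', np.float64(167.6))
captop 21 [572.7 -49.6 252.8] [575.7 -48.4  12.3]
top
ring (np.int64(40), array([577.2, -55. ]))
held (89, 'free', array([ 5.78503e+02, -5.57330e+01,  1.80000e-02, -1.60000e-02]), 'upright', array([578.6, -55.8]), 'zmin', np.float64(171.9))
```

View pics/w6.png

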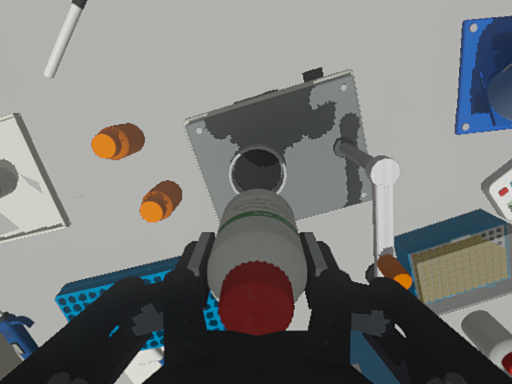

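The bottle hangs upright over the ring at (257,170); it is 1.6 mm too far in +x. I'll correct that and lower to just above the rim.

```bash
python3 -m pendant '[{"hand":-1,"tx":-0.004,"ty":0.001,"tz":-0.03,"ax":0,"ay":0,"az":0},{"hand":-1,"tx":0,"ty":0,"tz":-0.05,"ax":0,"ay":0,"az":0},{"hand":-1,"tx":0,"ty":0,"tz":-0.05,"ax":0,"ay":0,"az":0},{"hand":-1,"tx":0,"ty":0,"tz":-0.05,"ax":0,"ay":0,"az":0},{"hand":-1,"tx":0,"ty":0,"tz":-0.04,"ax":0,"ay":0,"az":0},{"hand":-1,"tx":0,"ty":0,"tz":-0.025,"ax":0,"ay":0,"az":0},{"hand":-1,"tx":0,"ty":0,"tz":0,"ax":0,"ay":0,"az":0},{"hand":-1,"tx":0,"ty":0,"tz":0,"ax":0,"ay":0,"az":0},{"hand":-1,"tx":0,"ty":0,"tz":0,"ax":0,"ay":0,"az":0},{"hand":-1,"tx":0,"ty":0,"tz":0,"ax":0,"ay":0,"az":0}]'
python3 - <<'E'
from look import *
for i in range(4):
    s=telemetry.read_state(); p,s2,M,X,c,uv=look("w7") if i==0 else (0,)*6
    if i==0:
        t=box(X,[535,-100,52],[620,-10,59]); Y=X[t]; Y=Y[np.hypot(Y[:,0]-577,Y[:,1]+54)>26]
        print("ring",len(Y),np.round(least_squares(lambda v:np.hypot(Y[:,0]-v[0],Y[:,1]-v[1])-29,[577,-54],loss='soft_l1').x,1))
        t=box(X,[540,-100,68],[625,-10,125])&(c.min(1)>60); Y=X[t]; Y=Y[np.hypot(Y[:,0]-577,Y[:,1]+54)<28]
        print("held",len(Y),np.round(least_squares(lambda v:np.hypot(Y[:,0]-v[0],Y[:,1]-v[1])-24,[577,-54],loss='soft_l1').x,1))
q=vision.get_image("top"); print(np.round(telemetry.read_state()["position"],1))
E
```

```text
time: 21.95
position: [577.5, -54.6, 98.9]
eef_rot: [3.141, 0.002, 2.87]
force: [0.3, 0.5, -1.7]
grip_width: 46.4
gripper_force: 41.9
t 21.95 [577.5 -54.6  98.9] [3.141e+00 2.000e-03 2.870e+00] [ 0.56  0.82 -0.86  1.76  0.76  0.93  0.67]
ring 699 [577.  -54.1]
held 2717 [577.1 -54.2]
[577.3 -54.8  98.7]
```

Bottle and ring now agree within 0.2 mm. Lower in slowly.

```bash
python3 -m pendant '[{"hand":-1,"tx":0,"ty":0,"tz":-0.01,"ax":0,"ay":0,"az":0},{"hand":-1,"tx":0,"ty":0,"tz":-0.01,"ax":0,"ay":0,"az":0},{"hand":-1,"tx":0,"ty":0,"tz":-0.01,"ax":0,"ay":0,"az":0},{"hand":-1,"tx":0,"ty":0,"tz":-0.01,"ax":0,"ay":0,"az":0},{"hand":-1,"tx":0,"ty":0,"tz":-0.008,"ax":0,"ay":0,"az":0},{"hand":-1,"tx":0,"ty":0,"tz":-0.008,"ax":0,"ay":0,"az":0},{"hand":-1,"tx":0,"ty":0,"tz":-0.005,"ax":0,"ay":0,"az":0},{"hand":-1,"tx":0,"ty":0,"tz":0,"ax":0,"ay":0,"az":0},{"hand":-1,"tx":0,"ty":0,"tz":0,"ax":0,"ay":0,"az":0},{"hand":-1,"tx":0,"ty":0,"tz":0,"ax":0,"ay":0,"az":0}]'
```

```text
time: 22.88
position: [576.8, -54.8, 73.4]
eef_rot: [3.142, -0.0, 2.87]
force: [-0.1, 0.2, -2.5]
grip_width: 46.1
gripper_force: 41.9
```

```bash
python3 -m pendant '[{"hand":-1,"tx":0,"ty":0,"tz":-0.002,"ax":0,"ay":0,"az":0},{"hand":-1,"tx":0,"ty":0,"tz":0,"ax":0,"ay":0,"az":0},{"hand":-1,"tx":0,"ty":0,"tz":-0.002,"ax":0,"ay":0,"az":0},{"hand":-1,"tx":0,"ty":0,"tz":0,"ax":0,"ay":0,"az":0},{"hand":-1,"tx":0,"ty":0,"tz":-0.001,"ax":0,"ay":0,"az":0},{"hand":-1,"tx":0,"ty":0,"tz":0,"ax":0,"ay":0,"az":0},{"hand":-1,"tx":0,"ty":0,"tz":0,"ax":0,"ay":0,"az":0},{"hand":-1,"tx":0,"ty":0,"tz":0,"ax":0,"ay":0,"az":0},{"hand":-1,"tx":0,"ty":0,"tz":0,"ax":0,"ay":0,"az":0},{"hand":-1,"tx":0,"ty":0,"tz":0,"ax":0,"ay":0,"az":0}]'
```

```text
time: 23.72
position: [576.9, -54.9, 71.7]
eef_rot: [-3.141, 0.0, 2.87]
force: [0.5, -1.1, 4.1]
grip_width: 46.5
gripper_force: 42.4
```

On the platform. Release and rise straight up.

```bash
python3 -m pendant '[{"hand":0.15,"tx":0,"ty":0,"tz":0,"ax":0,"ay":0,"az":0},{"hand":0.25,"tx":0,"ty":0,"tz":0,"ax":0,"ay":0,"az":0},{"hand":0.4,"tx":0,"ty":0,"tz":0,"ax":0,"ay":0,"az":0},{"hand":0.5,"tx":0,"ty":0,"tz":0,"ax":0,"ay":0,"az":0},{"hand":0.5,"tx":0,"ty":0,"tz":0,"ax":0,"ay":0,"az":0},{"hand":0.5,"tx":0,"ty":0,"tz":0.03,"ax":0,"ay":0,"az":0},{"hand":0.5,"tx":0,"ty":0,"tz":0.06,"ax":0,"ay":0,"az":0},{"hand":0.5,"tx":0,"ty":0,"tz":0.08,"ax":0,"ay":0,"az":0},{"hand":0.5,"tx":0,"ty":0,"tz":0.08,"ax":0,"ay":0,"az":0},{"hand":0.5,"tx":0,"ty":0,"tz":0.08,"ax":0,"ay":0,"az":0}]'
python3 -m pendant '[{"hand":0,"tx":0,"ty":0,"tz":0.08,"ax":0,"ay":0,"az":0},{"hand":0,"tx":0,"ty":0,"tz":0.06,"ax":0,"ay":0,"az":0},{"hand":0,"tx":0,"ty":0,"tz":0.03,"ax":0,"ay":0,"az":0},{"hand":0,"tx":0,"ty":0,"tz":0,"ax":0,"ay":0,"az":0},{"hand":0,"tx":0,"ty":0,"tz":0,"ax":0,"ay":0,"az":0},{"hand":0,"tx":0,"ty":0,"tz":0,"ax":0,"ay":0,"az":0},{"hand":0,"tx":0,"ty":0,"tz":0,"ax":0,"ay":0,"az":0},{"hand":0,"tx":0,"ty":0,"tz":0,"ax":0,"ay":0,"az":0},{"hand":0,"tx":0,"ty":0,"tz":0,"ax":0,"ay":0,"az":0},{"hand":0,"tx":0,"ty":0,"tz":0,"ax":0,"ay":0,"az":0}]'
python3 - <<'E'
from look import *
p,s,M,X,c,uv=look("w8")
rd=(c[:,0]>2*c[:,1])&(c[:,0]>70)&(c[:,1]<80)&box(X,[530,-100,100],[620,-10,140])
print("cap",rd.sum(),np.round(X[rd].mean(0),1),circ(X[rd]),np.round(np.median(X[rd,2]),1))
t=box(X,[600,-20,160],[720,80,182]); print("knob",t.sum(),np.round(X[t].mean(0),1),circ(X[t]))
t=box(X,[540,15,138],[720,75,150]); Y=X[t]; print("arm",t.sum(),np.round(Y.mean(0),1),cv2.minAreaRect(Y[:,:2].astype(np.float32)))
h=Y[Y[:,0]<590]; print("hub",circ(h))
E
```

```text
time: 24.55
position: [576.4, -54.5, 205.5]
eef_rot: [3.141, -0.0, 2.871]
force: [1.9, 0.1, 0.0]
grip_width: 64.2
gripper_force: 0.0
time: 25.38
position: [576.4, -54.9, 270.5]
eef_rot: [-3.141, -0.002, 2.87]
force: [-0.1, 0.7, 0.9]
grip_width: 42.5
gripper_force: 0.0
t 25.3833 [576.4 -54.9 270.5] [-3.141e+00 -2.000e-03  2.870e+00] [ 0.63  0.64 -1.01  1.56  0.56  1.26  0.84]
cap 588 [575.7 -55.5 125. ] [576.2 -55.7  14.6] 125.1
knob 258 [648.   31.2 168.9] [649.8  31.8   7.8]
arm 1535 [611.8  35.6 144.3] ((624.60888671875, 37.241798400878906), (21.980239868164062, 120.00508117675781), 85.74208068847656)
hub [578.3  39.9  13.7]
```

View pics/w8.png

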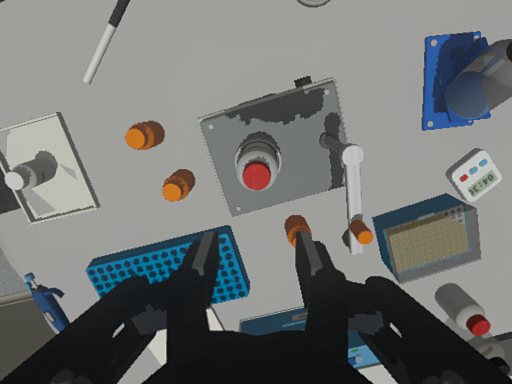

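The red bottle stands upright in the ring (cap at (257,177), top 125 mm, as it must be); the old one stands in the tray at (25,175). I'll go to the knob at (650,32,171).

```bash
python3 -m pendant '[{"hand":0,"tx":0.061,"ty":0.072,"tz":0,"ax":0,"ay":0,"az":0.036},{"hand":0,"tx":0.061,"ty":0.072,"tz":0,"ax":0,"ay":0,"az":0.036},{"hand":0,"tx":0.061,"ty":0.073,"tz":0,"ax":0,"ay":0,"az":0},{"hand":0,"tx":0,"ty":0,"tz":-0.05,"ax":0,"ay":0,"az":0},{"hand":0,"tx":0,"ty":0,"tz":-0.07,"ax":0,"ay":0,"az":0},{"hand":0,"tx":0,"ty":0,"tz":-0.07,"ax":0,"ay":0,"az":0},{"hand":0,"tx":0,"ty":0,"tz":-0.02,"ax":0,"ay":0,"az":0},{"hand":0,"tx":0,"ty":0,"tz":0,"ax":0,"ay":0,"az":0},{"hand":0,"tx":0,"ty":0,"tz":0,"ax":0,"ay":0,"az":0},{"hand":0,"tx":0,"ty":0,"tz":0,"ax":0,"ay":0,"az":0}]'
python3 - <<'E'
import numpy as np
th=np.radians(np.linspace(83.1,0.9,21)); P=75/400*np.c_[np.sin(th),-np.cos(th)]; print(np.round(np.diff(P,axis=0),4).tolist(), "az",-4.11/120)
E
```

```text
time: 26.27
position: [650.9, 32.5, 189.5]
eef_rot: [3.14, 0.003, 3.02]
force: [-0.1, -0.3, -0.1]
grip_width: 43.0
gripper_force: 0.0
[[-0.0021, -0.0133], [-0.003, -0.0131], [-0.004, -0.0128], [-0.0049, -0.0125], [-0.0058, -0.0121], [-0.0066, -0.0117], [-0.0074, -0.0112], [-0.0082, -0.0106], [-0.009, -0.01], [-0.0097, -0.0094], [-0.0103, -0.0086], [-0.0109, -0.0079], [-0.0114, -0.0071], [-0.0119, -0.0062], [-0.0123, -0.0054], [-0.0127, -0.0045], [-0.013, -0.0035], [-0.0132, -0.0026], [-0.0133, -0.0017], [-0.0134, -0.0007]] az -0.03425
```

```bash
python3 -m pendant '[{"hand":0,"tx":-0.002,"ty":-0.001,"tz":-0.04,"ax":0,"ay":0,"az":0},{"hand":0,"tx":0,"ty":0,"tz":-0.04,"ax":0,"ay":0,"az":0},{"hand":0,"tx":0,"ty":0,"tz":-0.018,"ax":0,"ay":0,"az":0},{"hand":0,"tx":0,"ty":0,"tz":0,"ax":0,"ay":0,"az":0},{"hand":-1,"tx":0,"ty":0,"tz":0,"ax":0,"ay":0,"az":0},{"hand":-1,"tx":0,"ty":0,"tz":0,"ax":0,"ay":0,"az":0},{"hand":-1,"tx":0,"ty":0,"tz":0,"ax":0,"ay":0,"az":0},{"hand":-1,"tx":0,"ty":0,"tz":0,"ax":0,"ay":0,"az":0},{"hand":-1,"tx":0,"ty":0,"tz":0,"ax":0,"ay":0,"az":0},{"hand":-1,"tx":0,"ty":0,"tz":0,"ax":0,"ay":0,"az":0}]' 20
```

```text
time: 27.1
position: [649.9, 32.0, 149.7]
eef_rot: [3.141, 0.002, 3.021]
force: [-0.0, -0.3, 5.8]
grip_width: 15.0
gripper_force: 21.8
```

The knob is pinched (15 mm). Swing the first half of the arc.

```bash
python3 -m pendant '[{"hand":-1,"tx":-0.002,"ty":-0.0133,"tz":0,"ax":0,"ay":0,"az":-0.034},{"hand":-1,"tx":-0.003,"ty":-0.0131,"tz":0,"ax":0,"ay":0,"az":-0.034},{"hand":-1,"tx":-0.004,"ty":-0.0128,"tz":0,"ax":0,"ay":0,"az":-0.034},{"hand":-1,"tx":-0.005,"ty":-0.0125,"tz":0,"ax":0,"ay":0,"az":-0.034},{"hand":-1,"tx":-0.006,"ty":-0.0121,"tz":0,"ax":0,"ay":0,"az":-0.034},{"hand":-1,"tx":-0.0066,"ty":-0.0117,"tz":0,"ax":0,"ay":0,"az":-0.034},{"hand":-1,"tx":-0.0074,"ty":-0.0112,"tz":0,"ax":0,"ay":0,"az":-0.034},{"hand":-1,"tx":-0.0082,"ty":-0.0106,"tz":0,"ax":0,"ay":0,"az":-0.034},{"hand":-1,"tx":-0.009,"ty":-0.01,"tz":0,"ax":0,"ay":0,"az":-0.034},{"hand":-1,"tx":-0.0097,"ty":-0.0094,"tz":0,"ax":0,"ay":0,"az":-0.034}]'
```

```text
time: 27.93
position: [626.0, -14.0, 149.7]
eef_rot: [3.137, 0.001, 2.306]
force: [0.4, 1.3, 4.6]
grip_width: 15.1
gripper_force: 21.8
```

```bash
python3 -m pendant '[{"hand":-1,"tx":-0.0103,"ty":-0.0086,"tz":0,"ax":0,"ay":0,"az":-0.034},{"hand":-1,"tx":-0.0109,"ty":-0.0079,"tz":0,"ax":0,"ay":0,"az":-0.034},{"hand":-1,"tx":-0.0114,"ty":-0.0071,"tz":0,"ax":0,"ay":0,"az":-0.034},{"hand":-1,"tx":-0.0119,"ty":-0.0062,"tz":0,"ax":0,"ay":0,"az":-0.034},{"hand":-1,"tx":-0.0123,"ty":-0.0054,"tz":0,"ax":0,"ay":0,"az":-0.034},{"hand":-1,"tx":-0.0127,"ty":-0.0045,"tz":0,"ax":0,"ay":0,"az":-0.034},{"hand":-1,"tx":-0.013,"ty":-0.0035,"tz":0,"ax":0,"ay":0,"az":-0.034},{"hand":-1,"tx":-0.0132,"ty":-0.0026,"tz":0,"ax":0,"ay":0,"az":-0.034},{"hand":-1,"tx":-0.012,"ty":-0.0017,"tz":0,"ax":0,"ay":0,"az":-0.034},{"hand":-1,"tx":0,"ty":0,"tz":0,"ax":0,"ay":0,"az":-0.034}]'
```

```text
time: 28.77
position: [581.7, -33.0, 149.6]
eef_rot: [3.14, -0.001, 1.595]
force: [-2.3, 1.1, 7.6]
grip_width: 15.3
gripper_force: 22.0
```

```bash
python3 -m pendant '[{"hand":-1,"tx":-0.004,"ty":0,"tz":0,"ax":0,"ay":0,"az":0},{"hand":-1,"tx":-0.004,"ty":0,"tz":0,"ax":0,"ay":0,"az":0},{"hand":-1,"tx":-0.004,"ty":0,"tz":0,"ax":0,"ay":0,"az":0},{"hand":-1,"tx":-0.002,"ty":0,"tz":0,"ax":0,"ay":0,"az":0},{"hand":-1,"tx":0,"ty":0,"tz":0,"ax":0,"ay":0,"az":0},{"hand":-1,"tx":0,"ty":0,"tz":0,"ax":0,"ay":0,"az":0},{"hand":-1,"tx":0,"ty":0,"tz":0,"ax":0,"ay":0,"az":0},{"hand":-1,"tx":0,"ty":0,"tz":0,"ax":0,"ay":0,"az":0},{"hand":-1,"tx":0,"ty":0,"tz":0,"ax":0,"ay":0,"az":0},{"hand":-1,"tx":0,"ty":0,"tz":0,"ax":0,"ay":0,"az":0}]'
```

```text
time: 29.6
position: [577.9, -33.5, 149.6]
eef_rot: [3.137, -0.001, 1.597]
force: [1.4, 0.6, 6.0]
grip_width: 15.4
gripper_force: 22.1
```

```bash
python3 -m pendant '[{"hand":-1,"tx":-0.003,"ty":0,"tz":0,"ax":0,"ay":0,"az":0},{"hand":-1,"tx":-0.003,"ty":0,"tz":0,"ax":0,"ay":0,"az":0},{"hand":-1,"tx":-0.003,"ty":0,"tz":0,"ax":0,"ay":0,"az":0},{"hand":-1,"tx":0,"ty":0,"tz":0,"ax":0,"ay":0,"az":0},{"hand":-1,"tx":0,"ty":0,"tz":0,"ax":0,"ay":0,"az":0},{"hand":-1,"tx":0,"ty":0,"tz":0,"ax":0,"ay":0,"az":0},{"hand":-1,"tx":0,"ty":0,"tz":0,"ax":0,"ay":0,"az":0},{"hand":-1,"tx":0,"ty":0,"tz":0,"ax":0,"ay":0,"az":0},{"hand":-1,"tx":0,"ty":0,"tz":0,"ax":0,"ay":0,"az":0},{"hand":-1,"tx":0,"ty":0,"tz":0,"ax":0,"ay":0,"az":0}]'
```

```text
time: 30.43
position: [577.6, -33.6, 149.6]
eef_rot: [3.13, -0.002, 1.597]
force: [8.4, 1.6, 1.9]
grip_width: 15.3
gripper_force: 21.9
```

The stop is reached (8.4 N, no more motion). Open and rise clear.

```bash
python3 -m pendant '[{"hand":-0.4,"tx":0,"ty":0,"tz":0,"ax":0,"ay":0,"az":0},{"hand":-0.2,"tx":0.003,"ty":0,"tz":0,"ax":0,"ay":0,"az":0},{"hand":0,"tx":0.003,"ty":0,"tz":0,"ax":0,"ay":0,"az":0},{"hand":0,"tx":0,"ty":0,"tz":0,"ax":0,"ay":0,"az":0},{"hand":0,"tx":0,"ty":0,"tz":0.03,"ax":0,"ay":0,"az":0},{"hand":0,"tx":0,"ty":0,"tz":0.06,"ax":0,"ay":0,"az":0},{"hand":0,"tx":0,"ty":0,"tz":0.08,"ax":0,"ay":0,"az":0},{"hand":0,"tx":0,"ty":0,"tz":0.08,"ax":0,"ay":0,"az":0},{"hand":0,"tx":0,"ty":0,"tz":0.06,"ax":0,"ay":0,"az":0},{"hand":0,"tx":0,"ty":0,"tz":0,"ax":0,"ay":0,"az":0}]'
python3 -m pendant '[{"hand":0,"tx":-0.08,"ty":0,"tz":0,"ax":0,"ay":0,"az":0},{"hand":0,"tx":-0.08,"ty":0,"tz":0,"ax":0,"ay":0,"az":0},{"hand":0,"tx":0,"ty":0,"tz":0,"ax":0,"ay":0,"az":0},{"hand":0,"tx":0,"ty":0,"tz":0,"ax":0,"ay":0,"az":0},{"hand":0,"tx":0,"ty":0,"tz":0,"ax":0,"ay":0,"az":0},{"hand":0,"tx":0,"ty":0,"tz":0,"ax":0,"ay":0,"az":0},{"hand":0,"tx":0,"ty":0,"tz":0,"ax":0,"ay":0,"az":0},{"hand":0,"tx":0,"ty":0,"tz":0,"ax":0,"ay":0,"az":0},{"hand":0,"tx":0,"ty":0,"tz":0,"ax":0,"ay":0,"az":0},{"hand":0,"tx":0,"ty":0,"tz":0,"ax":0,"ay":0,"az":0}]'
python3 - <<'E'
from look import *
def rep(n,X,c):
    t=box(X,[530,-90,138],[700,-5,152]); print(n,"arm bar",t.sum(),cv2.minAreaRect(X[t][:,:2].astype(np.float32)) if t.sum()>5 else 0)
    t=box(X,[530,-90,160],[700,60,182]); print(" knob",t.sum(),np.round(X[t].mean(0),1) if t.any() else 0, circ(X[t]) if t.any() else 0)
    rd=(c[:,0]>2*c[:,1])&(c[:,0]>60)&(c[:,1]<80)&box(X,[530,-100,90],[620,-10,140]); print(" red cap",rd.sum(),np.round(X[rd].mean(0),1) if rd.any() else 0)
    t=box(X,[450,-430,20],[580,-310,90]); print(" old",t.sum(),np.round(np.median(X[t],0)) if t.any() else 0,np.round(X[t].max(0)) if t.any() else 0)
    t=box(X,[480,180,60],[600,290,150]); print(" black",t.sum(),np.round(np.median(X[t],0)) if t.any() else 0)
p,s,M,X,c,uv=look("w9"); rep("wrist",X,c)
for n in ("scene","top"):
    q=vision.get_image(n); r,cc=np.nonzero(q["z_map"]>0); rep(n,cloud(q,cam(q),np.ones((384,512),bool)),q["frame"][r,cc].astype(int))
E
```

```text
time: 31.27
position: [577.5, -33.0, 278.7]
eef_rot: [3.13, -0.001, 1.597]
force: [1.1, 0.8, 0.1]
grip_width: 42.3
gripper_force: 0.0
time: 32.1
position: [511.1, -34.1, 271.9]
eef_rot: [-3.141, -0.001, 1.597]
force: [0.3, -0.1, -0.2]
grip_width: 42.3
gripper_force: 0.0
t 32.1 [511.1 -34.1 271.9] [-3.141e+00 -1.000e-03  1.597e+00] [ 0.49  0.43 -0.69  1.74  0.3   1.08 -0.26]
wrist arm bar 695 ((576.5286865234375, -37.27961349487305), (14.985878944396973, 63.84356689453125), 1.0113171339035034)
 knob 286 [575.6 -32.7 170. ] [576.5 -33.9   8. ]
 red cap 50 [566.2 -56.4 125.6]
 old 14 [ 511. -354.   21.] [ 519. -352.   25.]
 black 0 0
scene arm bar 85 ((577.3502197265625, -36.47112274169922), (63.38093948364258, 17.08976936340332), 87.89698028564453)
 knob 38 [576.8 -29.5 168.7] [578.3 -30.5  10.4]
 red cap 32 [569.3 -47.8 122.8]
 old 167 [ 505. -360.   49.] [ 526. -349.   76.]
 black 510 [523. 243. 108.]
top arm bar 0 0
 knob 0 0 0
 red cap 0 0
 old 138 [ 507. -365.   54.] [ 526. -353.   69.]
 black 443 [541. 222. 111.]
```

The arm lies at 1.0°, the same as the shaker's own yaw, and its knob is where the stop should put it. Both bottles stand and the robot is clear, so I'm handing in.

```bash
python3 -c "from rig import ticket; print(ticket.finish_job())"
```

```text
the job is handed in; nothing more can be done
None
```

The job is handed in at about 32 s of the 72 s allowed: the white-capped bottle stands in the tray, the red-capped one stands in the ring on the platform, and the hold-down arm is at its stop over the cap; no verdict came back.

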